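# Clean the card's edge contacts and seat it in the logger

### The job

Take the contact-cleaning pen from its stand and draw its nib, lightly pressed, along the whole row of edge contacts of the drawn-out circuit card, from the left end to the right end, slowly (about three centimetres a second) and without touching the rest of the card with the nib. Put the pen back upright in its stand. Slide the card in along its guides until its two open ejector levers meet the chassis, then swing both levers shut so that they draw the card fully home.

Things in the scene. Friction and masses are not known exactly. Their poses are not given: they have to be found in the camera images.
- chassis: open-topped aluminium instrument chassis, 190 (x) x 150 (y) x 58 mm high, fixed. Origin under its centre on the bench; x points to its back (away from the robot), y to its left, z up. The front is open except for a flange 13 mm wide at each side, front face at x = -97 mm. The connector block at the back begins at x = +46 mm and is 40 mm high.
- contact_row (a point): middle of the row of brass edge contacts on the top face (30.4 mm above the bench) of the flat green circuit card, 116 mm wide, 145 mm long, near its back edge. The row runs from y = +43 (left end) to y = -43 mm (right end) of this point and is 12 mm wide (x -6 to +6). Axes as the chassis; moves with the card. Parts on the card are up to 10 mm high (bar and levers more), none within 25 mm of it.
- board (a joint): how far the card is drawn out along the chassis' -x axis, m: 0 fully home (row inside the connector), 0.055 to 0.07 at the start. Slides in two black guides with about 4 N of friction and stays where left. With levers open it stops at about 0.009, when the levers' heels meet the front flanges (push no harder than 20 N then); closing the levers draws it to 0.
- front_bar (a point): middle of the front face of the aluminium bar along the card's front edge, where the card can be pushed. The bar is 86 mm wide (y) and 30 mm high (22 to 52 mm above the bench). Axes as the chassis; moves with the card.
- lever_left (a joint): angle of the left ejector lever (black handle, 48 mm from pivot to tip), rad: 0 shut, when the handle lies along the card's front edge and points to the middle of the card; 1.3 to 1.4 at the start, when the handle points towards the robot (1.4 is its stop). The pivot is upright. It stays where it is left; about 3 N at the handle moves it. Shutting one lever may swing the other part of the way.
- lever_right (a joint): the same for the right lever, its mirror image: 0 shut, 1.3 to 1.4 open at the start, growing as it opens.
- pivot_left (a point): on the pivot axis of the left lever, at half the height of the handle (43 mm above the bench; the handle reaches from 32 to 54 mm). Axes as the chassis; moves with the card.
- pivot_right (a point): the same for the right lever.
- handle_left (a point): on the left lever's handle, 40 mm from its pivot, at half its height; the handle is 7.5 mm thick. To shut it, push the handle from its outer side towards the middle of the card and on towards the chassis.
- handle_right (a point): the same on the right lever.
- pen_grip (a point): on the axis of the contact-cleaning pen, at the middle of its ribbed upper barrel (15 mm diameter from 38 mm below this point, where a collar of 24 mm diameter sits, to 28 mm above it; the pen ends 36 mm above it). z along the pen, away from the nib. The nib's end is 104 mm below this point. The pen is 140 mm long and weighs about 55 g; at the start it stands upright in the stand.
- pen_tip (a point): end of the pen's white round nib (8 mm diameter), on the pen's axis. The nib is sprung: it gives way up to 8 mm into the pen.
- nib (a joint): how far the nib is pressed into the pen, m: 0 free, 0.008 at its stop. It takes 0.7 N to start and 3.5 N at the stop; 3 to 5 mm is a good working pressure. At the stop the pen is rigid and marks the card.
- stand_seat (a point): centre of the mouth of the pen stand (round weighted base 76 mm across, black tube 30 mm across with a bore of 18 mm), 75 mm above the bench, fixed. The pen's collar rests on this mouth: the grip point of the seated pen is 42 mm above it. z up.
- bench_timer: bystander: small white bench timer lying on the bench, 52 x 72 x 14 mm; origin under its centre
- screwdriver: bystander: screwdriver lying on the bench, 181 mm long; origin under its centre
- tape_clear: bystander: roll of clear tape lying flat, 76 mm across, 18 mm high; origin under its centre
- pen: the contact-cleaning pen itself; origin at the end of its free nib, z along the pen, away from the nib
Not all that is in view belongs to the job. Leave any green look-alike of the pen alone.

How it is judged:
On the way, in this order (a step that is already met when the one before it is completed fails the run):
1. the nib is pressed on the row of contacts, at the left end (x of pen_tip in the frame of contact_row between -0.0065 and 0.0065 m and value of joint nib above 0.0008 m and z of pen_tip in the frame of contact_row between -0.004 and 0.004 m and y of pen_tip in the frame of contact_row between 0.0345 and 0.0435 m), for 0.05 s.
2. the nib is pressed on the row of contacts, a sixth of the way (x of pen_tip in the frame of contact_row between -0.0065 and 0.0065 m and value of joint nib above 0.0008 m and z of pen_tip in the frame of contact_row between -0.004 and 0.004 m and y of pen_tip in the frame of contact_row between 0.0215 and 0.0305 m), for 0.05 s.
3. the nib is pressed on the row of contacts, a third of the way (x of pen_tip in the frame of contact_row between -0.0065 and 0.0065 m and value of joint nib above 0.0008 m and z of pen_tip in the frame of contact_row between -0.004 and 0.004 m and y of pen_tip in the frame of contact_row between 0.0085 and 0.0175 m), for 0.05 s.
4. the nib is pressed on the row of contacts, half-way (x of pen_tip in the frame of contact_row between -0.0065 and 0.0065 m and value of joint nib above 0.0008 m and z of pen_tip in the frame of contact_row between -0.004 and 0.004 m and y of pen_tip in the frame of contact_row between -0.0045 and 0.0045 m), for 0.05 s.
5. the nib is pressed on the row of contacts, two thirds of the way (x of pen_tip in the frame of contact_row between -0.0065 and 0.0065 m and value of joint nib above 0.0008 m and z of pen_tip in the frame of contact_row between -0.004 and 0.004 m and y of pen_tip in the frame of contact_row between -0.0175 and -0.0085 m), for 0.05 s.
6. the nib is pressed on the row of contacts, five sixths of the way (x of pen_tip in the frame of contact_row between -0.0065 and 0.0065 m and value of joint nib above 0.0008 m and z of pen_tip in the frame of contact_row between -0.004 and 0.004 m and y of pen_tip in the frame of contact_row between -0.0305 and -0.0215 m), for 0.05 s.
7. the nib is pressed on the row of contacts, at the right end (x of pen_tip in the frame of contact_row between -0.0065 and 0.0065 m and value of joint nib above 0.0008 m and z of pen_tip in the frame of contact_row between -0.004 and 0.004 m and y of pen_tip in the frame of contact_row between -0.0435 and -0.0345 m), for 0.05 s.
At the end, for the whole second after the job is handed in: The nib was drawn over the row (within 6.5 mm of its centre line), left to right. Card home within 2 mm, both levers shut within 0.12 rad, pen at rest upright in its stand (12 mm sideways, grip point 34 to 47 mm over the mouth, tilt under 0.15 rad) (value of joint board below 0.002 m and value of joint each of lever_left, lever_right below 0.12 rad and horizontal distance between pen_grip and stand_seat below 0.012 m and z of pen_grip in the frame of stand_seat between 0.034 and 0.047 m and angle between pen_grip's own z axis and vertical below 0.15 rad and linear speed of pen below 0.02 m/s); the robot touches nothing.
It fails at once if the nib was rubbed along the card faster than 7 cm/s (value of joint nib above 0.0008 m and z of pen_tip in the frame of contact_row between -0.004 and 0.004 m and x of pen_tip in the frame of contact_row between -0.0065 and 0.0065 m and linear speed of pen above 0.07 m/s and y of pen_tip in the frame of contact_row between -0.034 and 0.034 m).
It fails at once if the pen was pressed on the card with more than 12 N (contact force between pen and board above 12 N).
It fails at once if the nib touched the card away from the row of contacts (contact force between pen and board above 0.3 N and (x of pen_tip in the frame of contact_row below -0.01 m or x of pen_tip in the frame of contact_row above 0.01 m or y of pen_tip in the frame of contact_row below -0.051 m or y of pen_tip in the frame of contact_row above 0.051 m)).
It fails at once if a bystander was disturbed (distance of any of bench_timer, screwdriver, tape_clear from where it was at the start of the episode above 0.02 m).
It also fails if it takes over 70 s, if anything falls off the work surface, if the arm or the gripper's body presses on something with over 40 N, if the wrist force passes 120 N, or if a joint passes its speed limit or range.

### The arm

A 7-joint arm with a two-finger parallel gripper is mounted at the origin on a cart in front of the work surface, level with it; the furniture and walls round the work are solid. World frame = base frame: x ahead of the robot, y to its left, z up, the work surface at z = 0. Lengths are in m, angles in rad, forces in N, time in s.
With the tool pointing down it reaches from about 0.4 to 0.875 m from the base axis. Payload 19.3 kg.
Tool frame: the origin (TCP) lies at the very end of the fingers, on their centre line; the grasp point (between the pads) lies bot.grasp_offset behind it (bot.grasp_offset is the distance from the TCP to the grasp point, in m); z points along the fingers, y is the direction in which the jaws open and shut (so a half turn about z gives the same grasp; the last joint's range is limited). The gripper opens to 85 mm and grips with 20 to 120 N. Pads are 22 mm wide; open, the fingers measure 114 mm over their backs; the gripper's body (76 mm by 85 mm) begins 54 mm behind the grasp point. The pads swing forward as they close: fully open they stand 13 mm farther back than shut.
Start: joints at [-1.411, 0.521, -0.036, 1.599, 0.021, 1.021, -0.113], TCP at [0.142, 0.609, 0.2] pointing down, gripper open.
Joint ranges: [-2.91, 2.91], [-0.3, 2.13], [-1.5, 1.42], [0.17, 2.43], [-1.26, 4.41], [0.16, 1.93], [-2.52, 2.52]. Speed limits (rad/s): [1.89, 1.89, 2.39, 2.39, 3.01, 3.01, 3.01].

### API

Orientations are given as [roll, pitch, yaw] about the fixed x, y, z axes, in that order (R = Rz(yaw) Ry(pitch) Rx(roll)).
In Python, from workcell import bot gives the robot as it stands. The module is installed in compiled form; this text tells all that it offers.
- The arm moves only by the shell command python3 -m handwheel 'ROWS' [OPENING] [FORCE]. ROWS is JSON, a list of rows, each a list of 6 numbers: the shift along the tool's x, y, z as a fraction of full scale, then the turn, a rotation vector about the tool's x, y, z as a fraction of full scale. In form: [[x, y, z, rx, ry, rz], ...]. A call has 1 to 8 rows; each row shifts and turns the commanded pose from where the row before left it, along the tool's axes as they then stand; what a row does not reach is not made up. Full scale, the value 1, is 0.025 m for a shift and 360 degrees for a turn. A row lasts 1/8 s, in which the tool goes at most 62.5 mm and 10.7 degrees, less where a joint would pass 70% of its speed; a pose out of reach is approached as far as the arm can. A call with a number of a shift or a turn outside -1 to 1 is refused whole. A call with a gripper value outside its range is refused whole. OPENING is the closure, from -1 (fully open) to 1 (shut), set as the call begins (- or left out, the last holds). The fingers move at their own pace and stop on an object; FORCE is the grip in N (left out, the last holds). Time passes only in rows, so rows that do not move let the fingers close. It gives the time, the measured TCP pose, the force and the opening at its end, in the units of the state.
- bot.observe(): the state, without advancing time (a new reading comes with each control period).
- bot.grab_frame(name): name is "side" or "top"; returns a dict with "pixels" (400x640x3 uint8, blue, green, red), "vertical_fov" (degrees; the focal length in pixels is half the picture's height over the tangent of half this angle, whatever the lens; pixels are square), "cx", "cy" (the principal point, pixels), "R" (3x3) and "t" (3): a world point X has camera coordinates R X + t. Camera axes: x right, y down, z forward; pixel columns grow to the right and rows downward; lengths in m; the calibration is good to about 2 mm. A picture is of the moment at which its call begins. There is no depth.
- bot.job_done(): hands the job in, once; it reports no verdict.
Trained networks look in a picture, given as the dict that the camera call returned (one of the last four; its "shot" number tells which), for a name from the list of things; names that differ only in an ending like _2 or _b are one class to them, and where a whole thing is asked for, a point or a joint stands for the part that bears it (a point fixed in the world has none). Each returns a list of dicts, best first, with "score" (0 to 1); they miss things now and then, are a little off and sometimes report something else, mostly with a low value. They report only what shows in the picture. A call takes as long as a camera call. They do not tell look-alikes from the thing itself.
- bot.trace(picture, thing): "region" (400x640 bool, what is visible of it) and "point" ([column, row] in pixels, amid what is visible of it).
The state is a dict: "clock": time; "qpos": joint angles; "qd": joint speeds; "joint_efforts": joint torques, N m; "position": TCP position; "tool_rot": TCP orientation; "force": force on the tool from outside, world axes, zero at the start; "moment": the same for the moment, N m; "grip_width": finger opening in m.
Only numpy, scipy, OpenCV 4.12 (cv2) and the standard library are available. Lean on these libraries where they do the work, as an engineer would, in place of code of your own. Each camera call takes 0.05 s, during which the arm holds its last target.

## Working session

There is one attempt and no reset: what is moved stays moved. The work goes in short steps, Python scripts to look and compute and a shell command to move; the robot and the scene stay as the last step left them, time stands still between calls to the robot, and variables do not carry over. Pictures are saved under pics/ and viewed, and the job is handed in when it is done.

```bash
mkdir -p pics; cat > h.py <<'E'
import numpy as np, cv2
from workcell import bot
def save(f,n): cv2.imwrite('pics/'+n+'.png', np.ascontiguousarray(f['pixels']))
def K(f):
    fl=200/np.tan(np.radians(f['vertical_fov'])/2); return fl
def proj(f,X):
    c=np.asarray(f['R'])@np.asarray(X)+np.asarray(f['t']); fl=K(f)
    return np.array([fl*c[0]/c[2]+f['cx'], fl*c[1]/c[2]+f['cy']])
def ray(f,p):
    R=np.asarray(f['R']);t=np.asarray(f['t']);fl=K(f)
    d=R.T@np.array([(p[0]-f['cx'])/fl,(p[1]-f['cy'])/fl,1.]); return -R.T@t,d/np.linalg.norm(d)
def onz(f,p,z):
    o,d=ray(f,p); return o+d*(z-o[2])/d[2]
def tri(f1,p1,f2,p2):
    o1,d1=ray(f1,p1);o2,d2=ray(f2,p2)
    A=np.stack([d1,-d2],1); s=np.linalg.lstsq(A,o2-o1,rcond=None)[0]
    a=o1+d1*s[0];b=o2+d2*s[1]; return (a+b)/2,np.linalg.norm(a-b)
E
python3 - <<'E'
from h import *
np.set_printoptions(precision=4,suppress=True)
s=bot.observe(); print(s, bot.grasp_offset)
fs={n:bot.grab_frame(n) for n in('side','top')}
for n,f in fs.items():
    save(f,n+'0'); print(n,f['vertical_fov'],f['cx'],f['cy'],np.asarray(f['R']),f['t'], -np.asarray(f['R']).T@np.asarray(f['t']))
for th in ['chassis','contact_row','board','front_bar','lever_left','lever_right','pivot_left','pivot_right','handle_left','handle_right','pen_grip','pen_tip','pen','stand_seat','bench_timer','screwdriver','tape_clear']:
    for n,f in fs.items():
        try:
            r=bot.trace(f,th); print(th,n,[(round(q['score'],2),np.round(q['point'],1).tolist(),int(q['region'].sum())) for q in r[:3]])
        except Exception as e: print(th,n,e)
E
```

```text
{'clock': 0.0, 'qpos': array([-1.4112,  0.5221, -0.0363,  1.6   ,  0.0212,  1.0211, -0.1128]), 'qd': array([-0.0007,  0.0007, -0.0002, -0.0004,  0.0005,  0.002 ,  0.0005]), 'joint_efforts': array([  0.0026, -92.7086,   1.9816, -36.9929,   0.0181,   0.0082,
        -0.    ]), 'position': array([0.1423, 0.6082, 0.199 ]), 'tool_rot': array([-3.1404,  0.0001,  2.9118]), 'force': array([ 0.0267, -0.0046,  0.3605]), 'moment': array([0.0135, 0.0028, 0.0216]), 'grip_width': 0.08496770498431301} 0.0187
side 54.35195037792948 325.35115162978 200.40958286313284 [[ 0.8566 -0.5159 -0.0057]
 [-0.2111 -0.3403 -0.9163]
 [ 0.4708  0.7862 -0.4004]] [-0.5302  0.2195  0.8587] [ 0.0962 -0.8739  0.5419]
top 53.85481422299306 315.64065848024063 196.21355196555515 [[-0.003  -1.     -0.002 ]
 [-0.9901  0.0033 -0.14  ]
 [ 0.14    0.0016 -0.9901]] [-0.0065  0.5894  1.1089] [ 0.4283 -0.0102  1.1805]
chassis side [(0.7, [306.7, 214.0], 3142), (0.53, [277.5, 219.3], 880)]
chassis top [(0.82, [294.3, 196.6], 4340)]
contact_row side [(0.91, [276.1, 218.8], 983), (0.75, [408.2, 278.7], 502), (0.74, [262.2, 229.6], 9
[... 844 characters left out ...]
9], 341), (0.52, [343.2, 239.8], 232)]
pen_grip top []
pen_tip side [(0.69, [343.7, 280.9], 732)]
pen_tip top []
pen side [(0.7, [376.4, 272.3], 444), (0.5, [279.2, 216.6], 922), (0.49, [345.1, 242.6], 286)]
pen top [(0.52, [435.4, 211.7], 115), (0.46, [403.6, 220.5], 82)]
stand_seat side [(0.68, [343.5, 277.9], 739)]
stand_seat top [(0.73, [395.6, 226.9], 396)]
bench_timer side [(0.97, [409.8, 280.3], 548), (0.31, [344.5, 280.2], 699)]
bench_timer top [(0.67, [415.5, 175.2], 365), (0.52, [290.3, 213.0], 2013)]
screwdriver side [(0.69, [230.4, 197.0], 195)]
screwdriver top [(0.83, [192.8, 254.8], 326)]
tape_clear side [(0.85, [400.2, 246.6], 425)]
tape_clear top [(0.62, [380.4, 142.0], 344)]
```

```bash
python3 - <<'E'
import cv2
a=cv2.imread('pics/side0.png');b=cv2.imread('pics/top0.png')
cv2.imwrite('pics/side0z.png',cv2.resize(a[150:330,190:450],(780,540),interpolation=cv2.INTER_CUBIC))
cv2.imwrite('pics/top0z.png',cv2.resize(b[120:300,190:450],(780,540),interpolation=cv2.INTER_CUBIC))
E
```

```text
(no output)
```

View pics/side0.png

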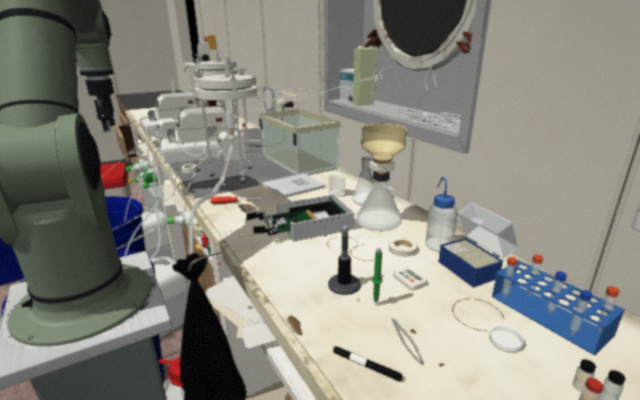

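View pics/side0z.png

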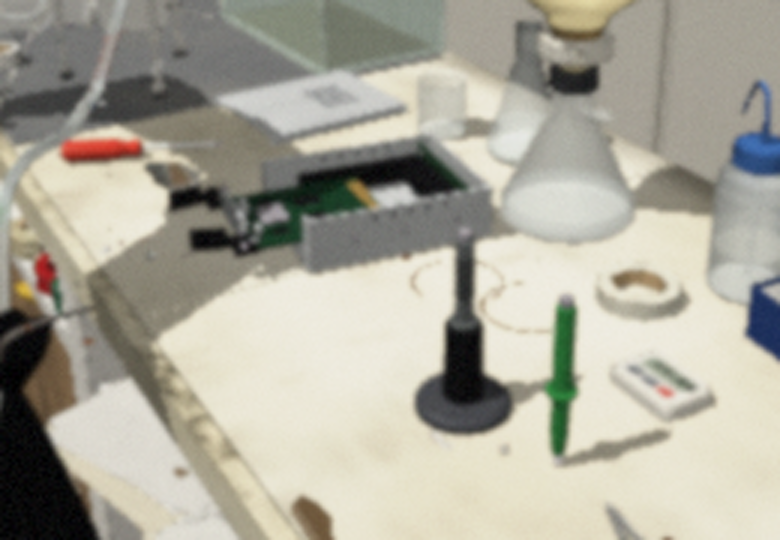

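View pics/top0z.png

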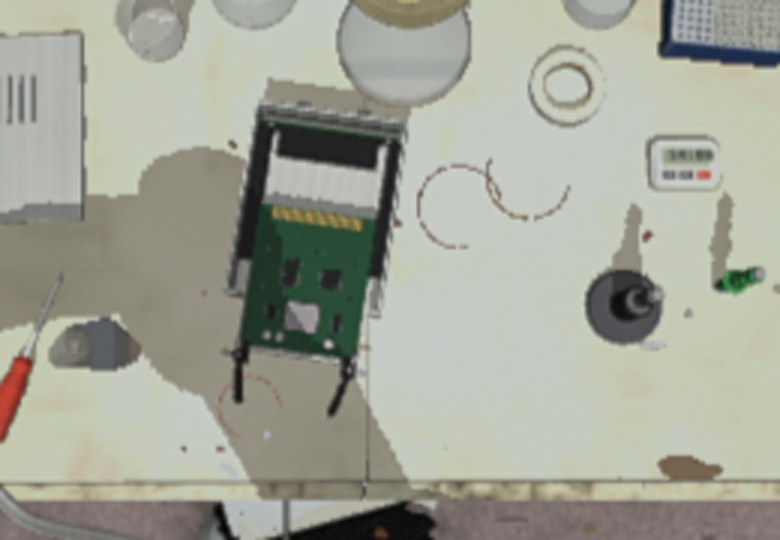

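View pics/top0.png

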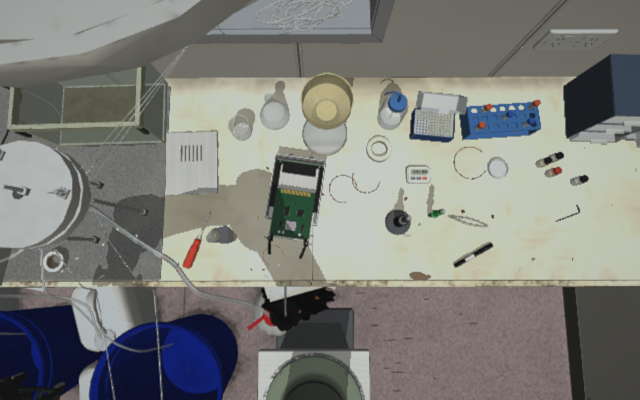

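```bash
python3 - <<'E'
from h import *
np.set_printoptions(precision=4,suppress=True)
fs=[bot.grab_frame('top'),bot.grab_frame('side')]
np.save('cal.npy',[{k:v for k,v in f.items()} for f in fs],allow_pickle=True)
for f,box in ((fs[0],(265,180,325,205)),(fs[1],(290,195,330,235))):
    p=f['pixels'].astype(int); x0,y0,x1,y1=box
    hsv=cv2.cvtColor(np.ascontiguousarray(f['pixels']),cv2.COLOR_BGR2HSV)
    m=(hsv[...,0]>12)&(hsv[...,0]<32)&(hsv[...,1]>100)&(hsv[...,2]>70)
    M=np.zeros_like(m);M[y0:y1,x0:x1]=m[y0:y1,x0:x1]
    ys,xs=np.nonzero(M); pts=np.stack([xs,ys],1)
    W=np.array([onz(f,q,0.0304)[:2] for q in pts]); c=W.mean(0)
    u,s,v=np.linalg.svd(W-c); pr=(W-c)@v.T
    print(len(xs),c,v[0],np.degrees(np.arctan2(v[0][1],v[0][0])),pr.min(0),pr.max(0),s/np.sqrt(len(xs))*np.sqrt(12))
# pen/stand
a,b=fs
top=a['pixels'];side=b['pixels']
def crop(im,x0,y0,x1,y1,k,n): cv2.imwrite('pics/'+n+'.png',cv2.resize(np.ascontiguousarray(im[y0:y1,x0:x1]),None,fx=k,fy=k,interpolation=cv2.INTER_CUBIC))
crop(top,370,180,450,250,9,'pt'); crop(side,315,215,395,300,7,'ps'); crop(top,255,140,335,265,4.7,'ct'); crop(side,235,180,365,245,6,'cs')
E
```

```text
101 [0.6028 0.0525] [0.1499 0.9887] 81.37830068489065 [-0.0425 -0.0054] [0.0425 0.006 ] [0.0871 0.0107]
37 [0.6058 0.0714] [-0.2053 -0.9787] -101.84786865223674 [-0.0268 -0.0073] [0.0342 0.0071] [0.0582 0.0133]
```

View pics/pt.png

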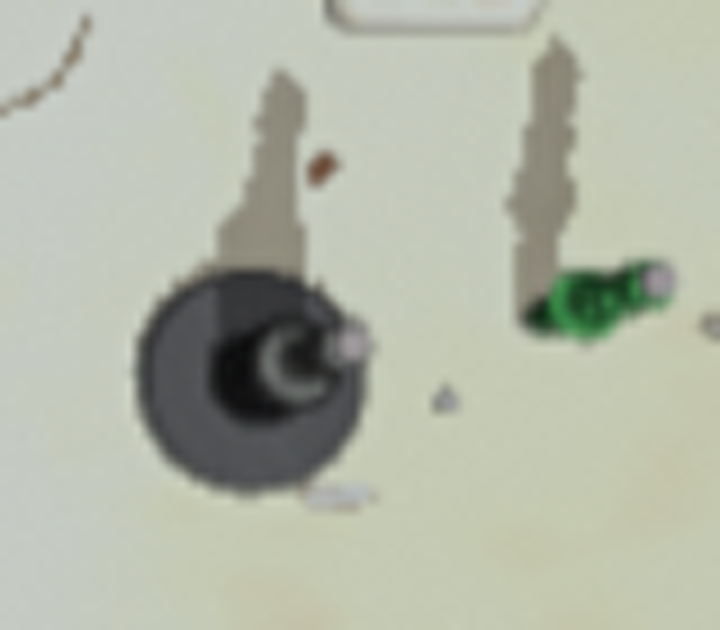

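View pics/ps.png

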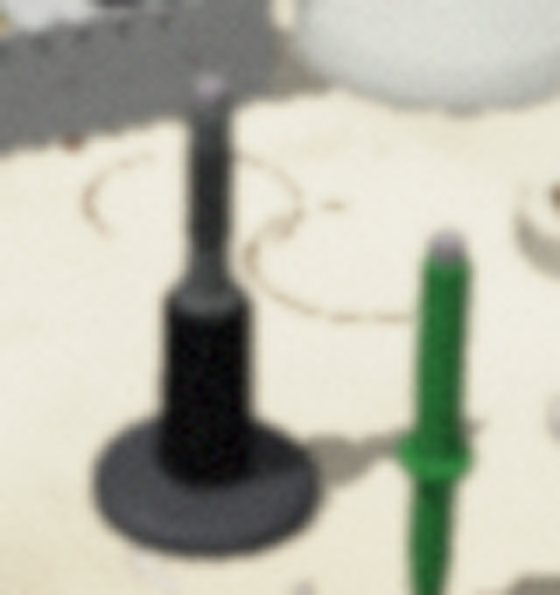

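View pics/ct.png

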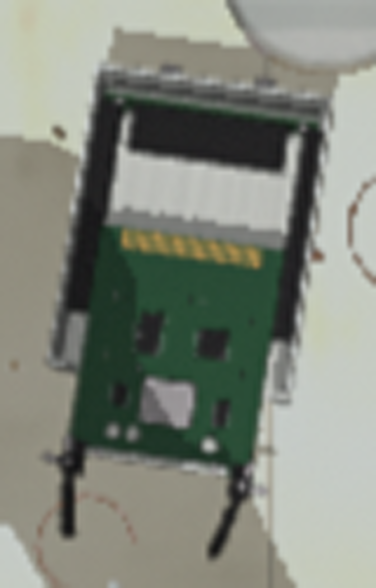

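View pics/cs.png

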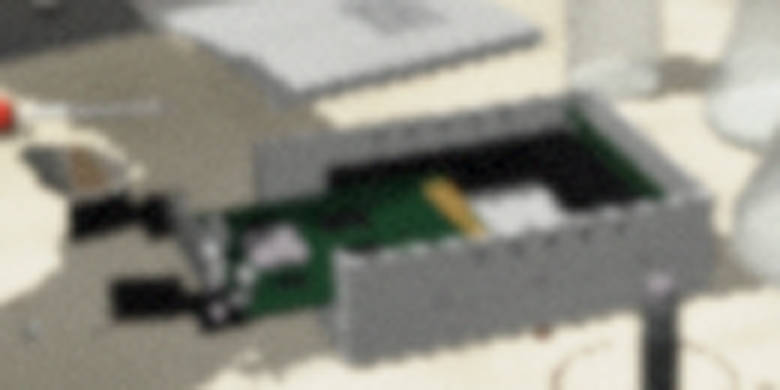

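```bash
cat >> h.py <<'E'
def fr():
    return np.load('cal.npy',allow_pickle=True)
def px(u,v,x0,y0,k): return ((u+.5)/k-.5+x0,(v+.5)/k-.5+y0)
YAW=np.radians(-8.6); ROW=np.array([0.6028,0.0525])
C=np.array([[np.cos(YAW),-np.sin(YAW)],[np.sin(YAW),np.cos(YAW)]])
def toch(w): return C.T@(np.asarray(w)[:2]-ROW)   # relative to row at start
def tow(c): return ROW+C@np.asarray(c)
E
python3 - <<'E'
from h import *
np.set_printoptions(precision=4,suppress=True)
t,s=fr()
pt=px(350,342,370,180,9); ps=px(209,85,315,215,7)
P,e=tri(t,pt,s,ps); print('pen end',P,e, 'onz .153',onz(t,pt,.153),onz(s,ps,.153))
print('base', onz(t,px(250,380,370,180,9),.012), onz(s,px(207,480,315,215,7),.012))
print('mouth', onz(t,px(303,360,370,180,9),.079), onz(s,px(208,300,315,215,7),.079))
for n,u,v,z in [('pivL',68,460,.054),('tipL',68,535,.054),('pivR',240,487,.054),('tipR',213,557,.054),('FL',50,365,.058),('BL',100,70,.058),('BR',330,97,.058),('FR',285,400,.058),('rowL',122,240,.0304),('rowR',262,258,.0304),('barL',80,450,.052),('barR',235,468,.052)]:
    w=onz(t,px(u,v,255,140,4.7),z); print(n,w,toch(w))
for n,u,v,z in [('tipL',72,205,.054),('tipR',115,283,.054),('pivR',215,300,.054)]:
    w=onz(s,px(u,v,235,180,6),z); print('side',n,w,toch(w))
# tape of edges
for n in('bench_timer','screwdriver','tape_clear'): pass
E
```

```text
pen end [ 0.5166 -0.2514  0.1517] 0.00022588837224442638 onz .153 [ 0.5164 -0.251   0.153 ] [ 0.5153 -0.2535  0.153 ]
base [ 0.5161 -0.2506  0.012 ] [ 0.5122 -0.2606  0.012 ]
mouth [ 0.5172 -0.2535  0.079 ] [ 0.513  -0.2583  0.079 ]
pivL [0.4693 0.1246 0.054 ] [-0.1428  0.0513]
tipL [0.4244 0.124  0.054 ] [-0.1871  0.044 ]
pivR [0.4528 0.0203 0.054 ] [-0.1435 -0.0542]
tipR [0.411  0.0366 0.054 ] [-0.1873 -0.0444]
FL [0.5267 0.1358 0.058 ] [-0.0877  0.071 ]
BL [0.7105 0.1075 0.058 ] [0.0983 0.0704]
BR [ 0.6929 -0.0355  0.058 ] [ 0.1022 -0.0735]
FR [ 0.505 -0.007  0.058] [-0.0878 -0.0735]
rowL [0.6078 0.0953 0.0304] [-0.0015  0.0431]
rowR [0.5961 0.0072 0.0304] [ 0.0001 -0.0458]
barL [0.4754 0.1176 0.052 ] [-0.1357  0.0453]
barR [0.4643 0.0234 0.052 ] [-0.1326 -0.0495]
side tipL [0.4252 0.1218 0.054 ] [-0.186  0.042]
side tipR [0.4125 0.0335 0.054 ] [-0.1853 -0.0472]
side pivR [ 0.4444 -0.0054  0.054 ] [-0.1479 -0.081 ]
```

```bash

python3 -m handwheel '[[0,0,0,0,0,-0.0127],[-1,-1,0,0,0,0],[-1,-1,0,0,0,0],[-1,-1,0,0,0,0],[-1,-1,0,0,0,0],[-1,-1,0,0,0,0],[-1,-1,0,0,0,0],[-1,-1,0,0,0,0]]' -1
python3 -m handwheel '[[-1,-1,0,0,0,0],[-1,-1,0,0,0,0],[-1,-1,0,0,0,0],[-1,-1,0,0,0,0],[-1,-1,0,0,0,0],[-1,-1,0,0,0,0],[-1,-1,0,0,0,0],[-1,-1,0,0,0,0]]'
python3 - <<'E'
from workcell import bot
print(bot.observe()['qpos'])
E
```

```text
clock: 2.9
position: [0.2899, 0.4084, 0.1997]
tool_rot: [3.141, 0.0, 2.992]
force: [0.2, 0.7, -0.1]
grip_width: 0.0854
clock: 3.9
position: [0.4578, 0.1808, 0.1998]
tool_rot: [3.141, 0.0, 2.992]
force: [0.7, 0.6, -0.1]
grip_width: 0.0856
[-0.58187266  0.31187858  0.10661736  1.94659793 -0.04226013  0.88481225
  0.9671851 ]
```

```bash

python3 -m handwheel '[[-1,-1,0,0,0,0],[-1,-1,0,0,0,0],[-1,-1,0,0,0,0],[-1,-1,0,0,0,0],[-0.94,-1,0,0,0,0],[0,-1,0,0,0,0],[0,-1,0,0,0,0],[0,-1,0,0,0,0]]' 
python3 -m handwheel '[[0,-1,0,0,0,0],[0,-1,0,0,0,0],[0,-1,0,0,0,0],[0,-1,0,0,0,0],[0,-1,0,0,0,0],[0,-1,0,0,0,0],[0,-1,0,0,0,0],[0,-1,0,0,0,0]]'
python3 -m handwheel '[[0,-0.78,0,0,0,0],[0,0,0,0,0,0]]'
python3 - <<'E'
from h import *
print(bot.observe()['qpos'])
f=bot.grab_frame('top');g=bot.grab_frame('side')
def crop(im,x0,y0,x1,y1,k,n): cv2.imwrite('pics/'+n+'.png',cv2.resize(np.ascontiguousarray(im[y0:y1,x0:x1]),None,fx=k,fy=k,interpolation=cv2.INTER_CUBIC))
crop(g['pixels'],270,150,430,300,4,'s1'); crop(f['pixels'],340,150,460,270,5,'t1')
p=bot.observe()['position'];print(p)
print(proj(g,p),proj(f,p))
E
```

```text
clock: 4.9
position: [0.5492, -0.0353, 0.1996]
tool_rot: [3.142, 0.0, 2.992]
force: [0.1, -0.5, -0.1]
grip_width: 0.0856
clock: 5.9
position: [0.5193, -0.233, 0.1997]
tool_rot: [3.142, 0.0, 2.992]
force: [-0.5, -0.4, 0.3]
grip_width: 0.0854
clock: 6.15
position: [0.5161, -0.2529, 0.1996]
tool_rot: [-3.141, -0.0, 2.99]
force: [0.7, -0.3, -0.6]
grip_width: 0.0856
[ 0.189924    0.4502731   0.22525089  1.74587094 -0.118536    0.9586581
  1.8805397 ]
[ 0.51667063 -0.25095591  0.19952013]
[344.598535   206.54838162] [412.74109771 215.84912652]
```

View pics/s1.png

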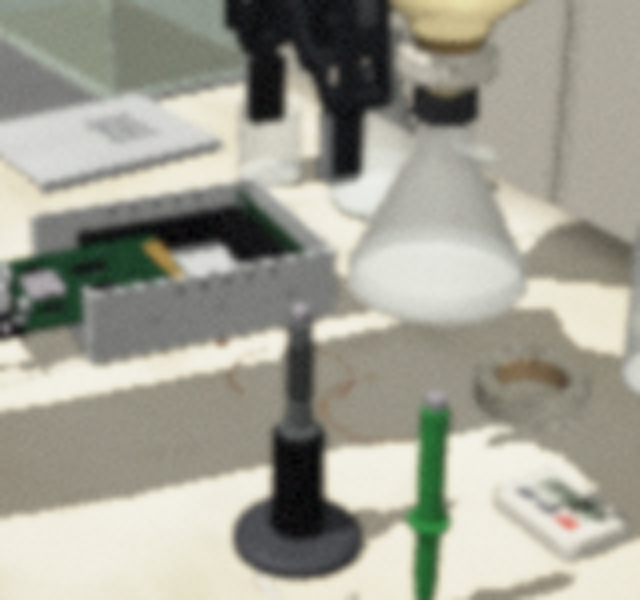

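View pics/t1.png

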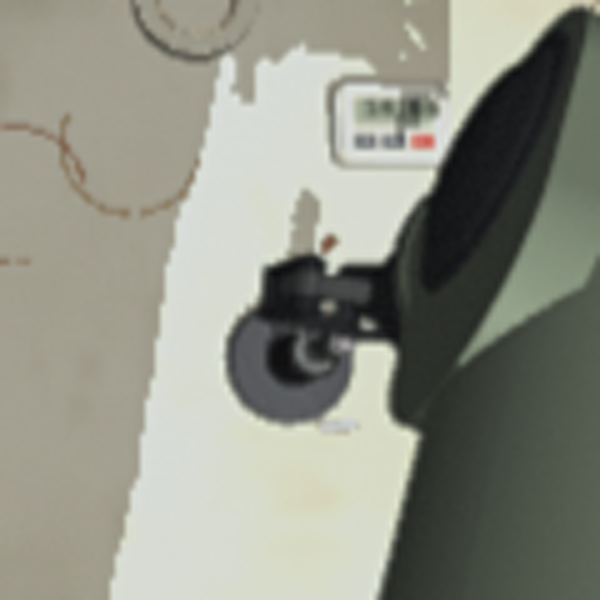

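```bash
python3 - <<'E'
from h import *
f=bot.grab_frame('top');g=bot.grab_frame('side')
p=bot.observe()['position']
R=np.array([[-.989,.15,0],[.15,.989,0],[0,0,-1]])
def draw(f,x0,y0,x1,y1,k,n):
    im=cv2.resize(np.ascontiguousarray(f['pixels'][y0:y1,x0:x1]),None,fx=k,fy=k,interpolation=cv2.INTER_CUBIC)
    im=cv2.convertScaleAbs(im,alpha=1.5,beta=30)
    for dy in(-.0425,0,.0425):
        for dz in (0,-.013,-.06):
            q=proj(f,p+R@np.array([0,dy,dz])); c=((q-[x0,y0]+.5)*k-.5).astype(int)
            cv2.circle(im,tuple(int(v) for v in c),3,(0,0,255),-1)
    cv2.imwrite('pics/'+n+'.png',im)
draw(g,290,120,410,230,6.5,'s2'); draw(f,370,180,450,250,8,'t2')
E
```

```text
(no output)
```

View pics/s2.png

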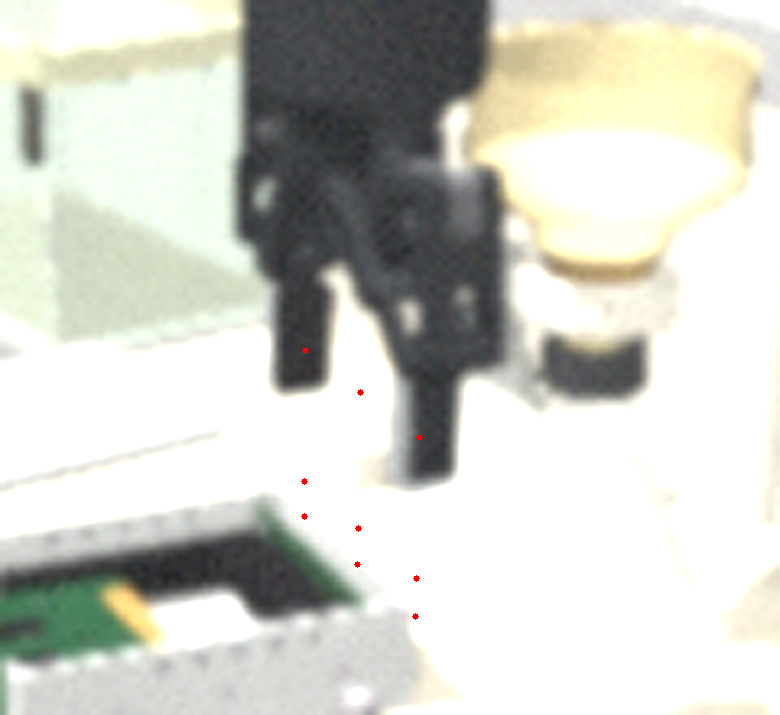

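View pics/t2.png

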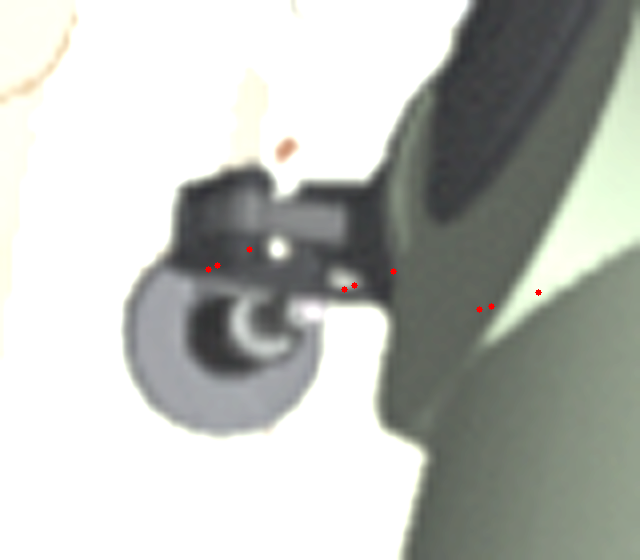

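```bash
python3 -m handwheel '[[0,0,0.8,0,0,0],[0,0,0.8,0,0,0],[0,0,0,0,0,0]]'
cat >> h.py <<'E'
def draw(f,x0,y0,x1,y1,k,n,pts,gain=1.5):
    im=cv2.resize(np.ascontiguousarray(f['pixels'][y0:y1,x0:x1]),None,fx=k,fy=k,interpolation=cv2.INTER_CUBIC)
    im=cv2.convertScaleAbs(im,alpha=gain,beta=20)
    for P in pts:
        q=proj(f,P); c=((q-[x0,y0]+.5)*k-.5).astype(int)
        cv2.circle(im,tuple(int(v) for v in c),2,(0,0,255),-1)
    cv2.imwrite('pics/'+n+'.png',im)
E
python3 - <<'E'
from h import *
g=bot.grab_frame('side')
p=bot.observe()['position']; print(p)
R=np.array([[-.989,.15,0],[.15,.989,0],[0,0,-1]])
draw(g,290,120,410,235,6.5,'s3',[p+R@np.array([0,a,b]) for a in(-.0425,0,.0425) for b in (0,-.013,-.06)])
E
```

```text
clock: 6.72
position: [0.5161, -0.2506, 0.1586]
tool_rot: [3.141, -0.002, 2.993]
force: [-0.6, 0.2, 1.5]
grip_width: 0.0853
[ 0.5165619  -0.25093788  0.15963982]
```

View pics/s3.png

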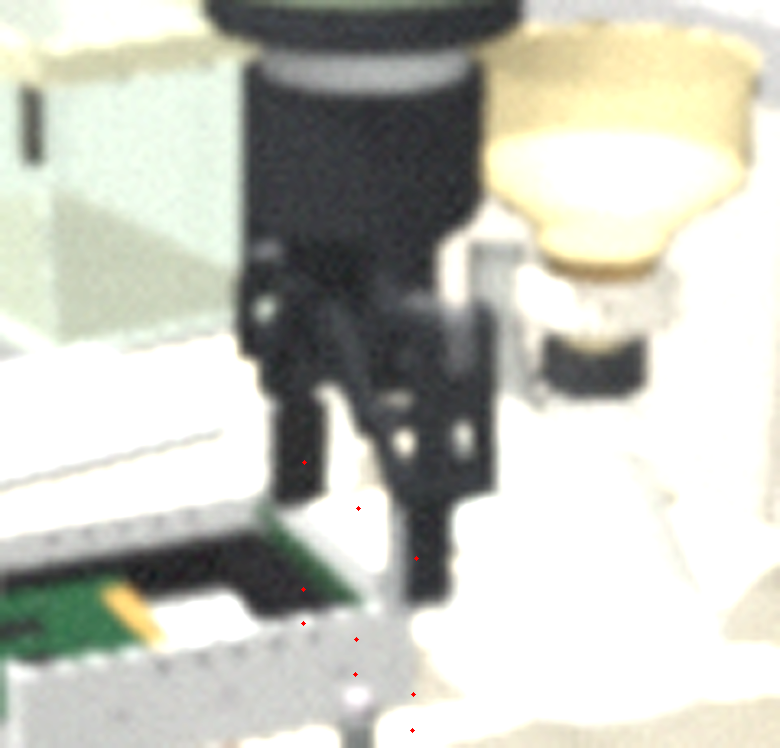

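```bash
python3 -m handwheel '[[0,0,0,0,0,0],[0,0,0,0,0,0],[0,0,0,0,0,0],[0,0,0,0,0,0],[0,0,0,0,0,0]]' 1 40
python3 - <<'E'
from h import *
g=bot.grab_frame('side')
p=bot.observe()['position']; print(p)
R=np.array([[-.989,.15,0],[.15,.989,0],[0,0,-1]])
draw(g,290,120,410,235,6.5,'s4',[p+R@np.array([0,a,b]) for a in(-.0425,0,.0425) for b in (0,-.013,-.06)])
E
```

```text
clock: 7.4
position: [0.5165, -0.2515, 0.1597]
tool_rot: [-3.142, 0.0, 2.992]
force: [-0.8, 0.6, -0.1]
grip_width: 0.0002
[ 0.51651439 -0.25156013  0.1596265 ]
```

View pics/s4.png

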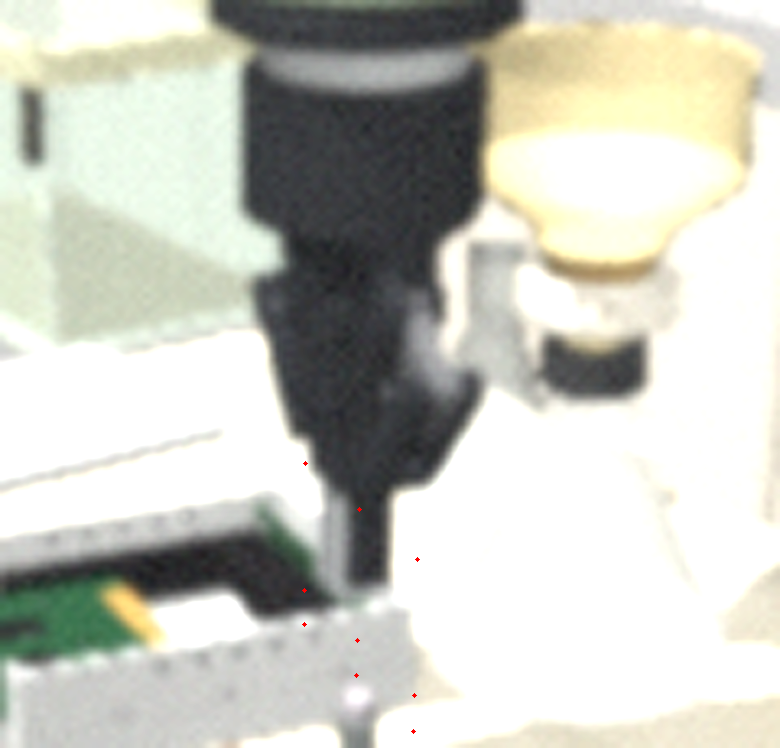

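```bash

python3 - <<'E'
from h import *
g=bot.grab_frame('top')
p=bot.observe()['position']; print(p)
draw(g,370,180,450,250,9,'t4',[p+np.array([0,0,b]) for b in (0,.03,.06,.1)],1.8)
E
```

```text
[ 0.51650095 -0.25154309  0.15960169]
```

View pics/t4.png

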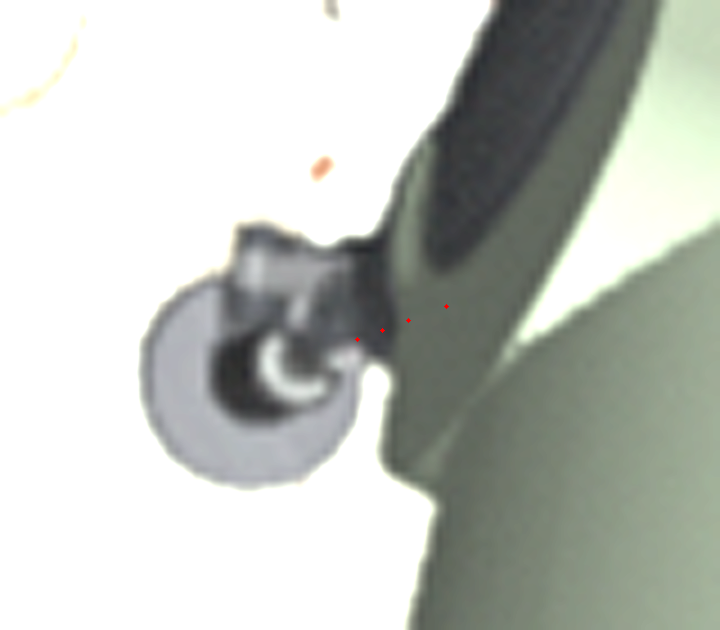

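```bash

python3 - <<'E'
from h import *
t,s=fr()
ps=px(358,585,290,120,6.5)
for u,v in[(300,290),(300,320),(270,290),(330,300)]:
    print(tri(t,px(u,v,370,180,9),s,ps))
for z in (.12,.14,.16,.18,.2):
    q=onz(s,ps,z); print(z,q, (proj(t,q)-[370,180]+.5)*9)
# side arm base check: project base axis
for P in ([0,0,0],[0,0,.2],[.2,0,0]): print(P,proj(s,P),proj(t,P))
print(s['t'])
f=bot.grab_frame('side'); print(f['t'],f['R'],f['vertical_fov'],f['cx'],f['cy'])
f=bot.grab_frame('top'); print(f['t'],f['R'],f['vertical_fov'],f['cx'],f['cy'])
E
```

```text
(array([ 0.52944842, -0.23111648,  0.1813101 ]), np.float64(0.001494157509001228))
(array([ 0.5240961 , -0.23251539,  0.18241226]), np.float64(0.00895291144562939))
(array([ 0.53159885, -0.22442422,  0.17771784]), np.float64(0.005505905267662828))
(array([ 0.52553721, -0.23821724,  0.18523821]), np.float64(4.696598938738206e-06))
0.12 [ 0.60405593 -0.12194299  0.12      ] [-110.83956686   64.88312539]
0.14 [ 0.57998375 -0.15758895  0.14      ] [ 17.6975546  133.51043996]
0.16 [ 0.55591158 -0.19323491  0.16      ] [152.04350045 205.23914667]
0.18 [ 0.5318394  -0.22888087  0.18      ] [292.60114076 280.28434208]
0.2 [ 0.50776723 -0.26452684  0.2       ] [439.81148193 358.88148412]
[0, 0, 0] [ 84.84688602 299.97390723] [313.32652186 405.4911161 ]
[0, 0, 0.2] [ 59.53709186 218.52825988] [312.65113806 438.88522249]
[0.2, 0, 0] [178.65174037 272.8775686 ] [313.17447453 331.75059615]
[-0.53016718  0.21947942  0.85874453]
[-0.53016718  0.21947942  0.85874453] [[ 0.85663939 -0.51588367 -0.00574439]
 [-0.21108266 -0.34030549 -0.91631669]
 [ 0.47075797  0.78616551 -0.40041319]] 54.35195037792948 325.35115162978 200.40958286313284
[-0.00651707  0.58936734  1.10889148] [[-0.00301792 -0.99999346 -0.00199253]
 [-0.99014499  0.00326717 -0.14000791]
 [ 0.14001351  0.00155036 -0.99014838]] 53.85481422299306 315.64065848024063 196.21355196555515
```

```bash

python3 - <<'E'
from h import *
t,s=fr()
g=bot.grab_frame('top')
draw(g,385,190,435,230,16,'t5',[],2.5)
im=cv2.imread('pics/side0.png'); s0=dict(s); s0['pixels']=im
p=np.array([.1423,.6082,.199]); 
R=np.array([[-.974,.227,0],[.227,.974,0],[0,0,-1]])
draw(s0,60,40,150,150,6,'s00',[p+R@np.array([0,a,b]) for a in(-.0425,0,.0425) for b in (0,-.013,-.06)],2)
E
```

```text
(no output)
```

View pics/t5.png

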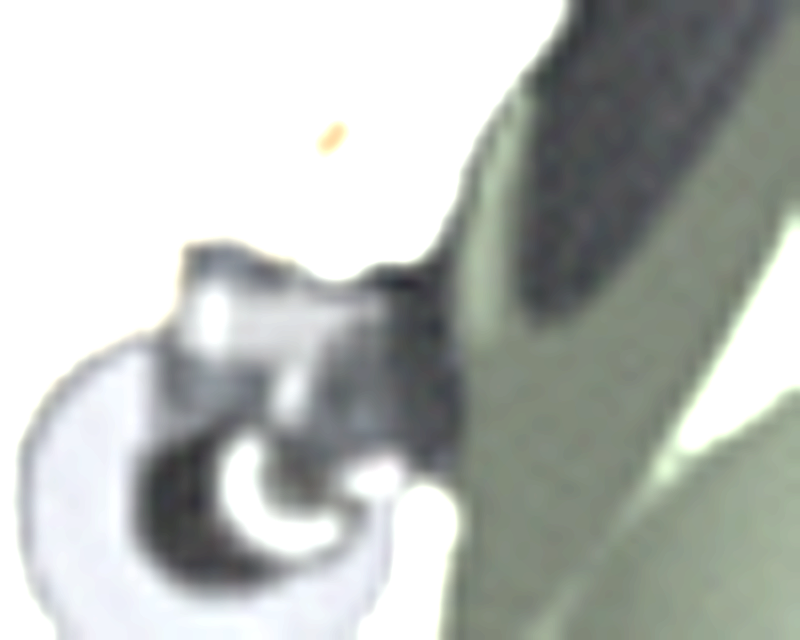

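View pics/s00.png

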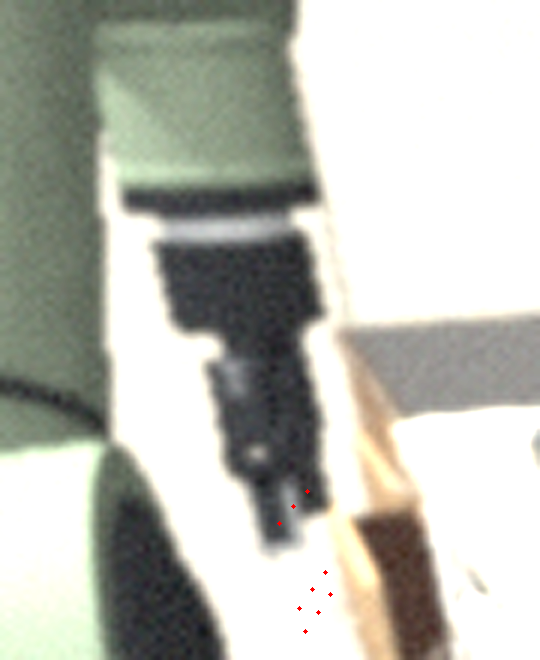

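```bash
python3 -m handwheel '[[0,0,0,0,0,0],[0,0,0,0,0,0],[0,0,0,0,0,0],[0,0,0.8,0,0,0],[0,0,0.8,0,0,0],[0,0,0.8,0,0,0],[0,0,0,0,0,0]]' -1
python3 - <<'E'
from h import *
g=bot.grab_frame('side');f=bot.grab_frame('top')
p=bot.observe()['position']; print(p)
draw(g,300,150,400,240,7.5,'s6',[p],1.3)
draw(f,380,180,440,230,12,'t6',[],1.5)
E
```

```text
clock: 8.52
position: [0.5158, -0.2513, 0.0986]
tool_rot: [3.141, -0.002, 2.991]
force: [-0.2, -0.6, 0.5]
grip_width: 0.0853
[ 0.51670773 -0.25172578  0.10014349]
```

View pics/s6.png

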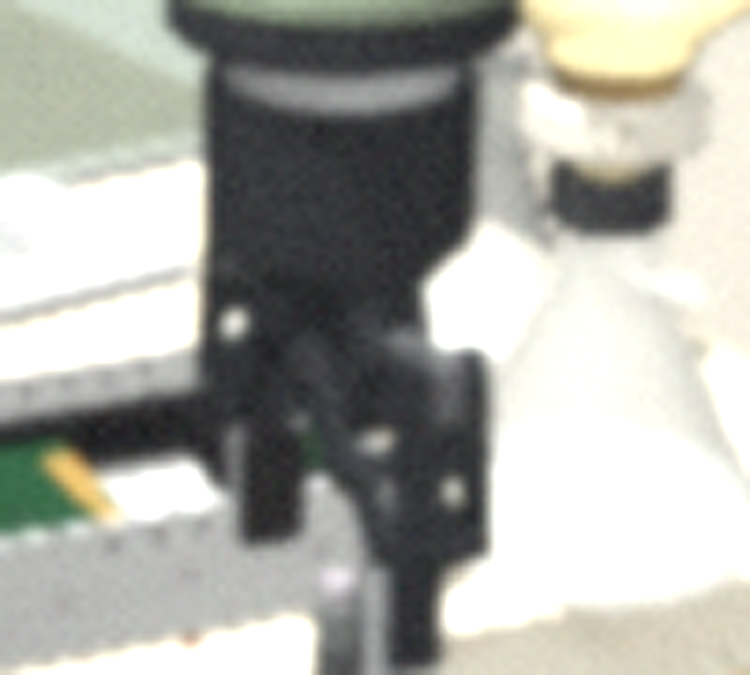

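View pics/t6.png

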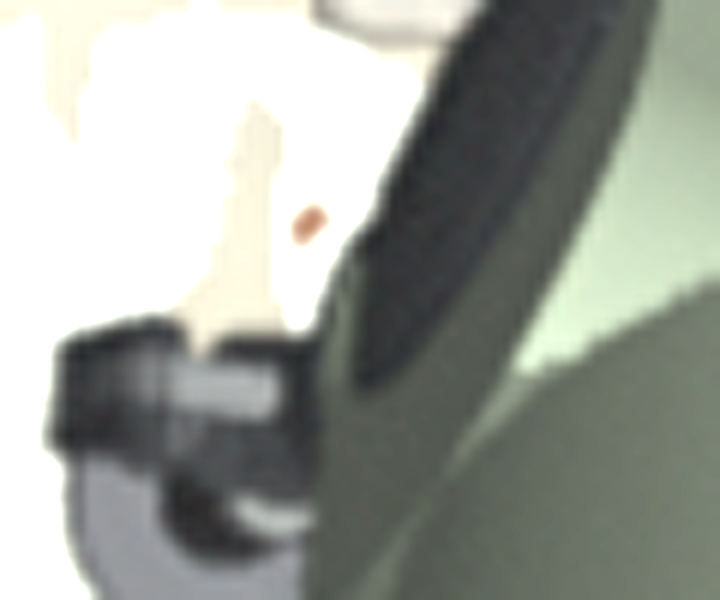

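```bash
python3 -m handwheel '[[0,0,0.6,0,0,0],[0,0,0,0,0,0]]' 
python3 -m handwheel '[[0,0,0.6,0,0,0],[0,0,0,0,0,0]]' 
python3 - <<'E'
from h import *
g=bot.grab_frame('side')
p=bot.observe()['position']; print(p)
draw(g,300,160,400,260,7.,'s7',[p],1.3)
E
```

```text
clock: 8.88
position: [0.5161, -0.2512, 0.0838]
tool_rot: [3.141, -0.001, 2.992]
force: [-0.2, -0.2, -0.1]
grip_width: 0.0852
clock: 9.12
position: [0.5159, -0.2512, 0.0684]
tool_rot: [3.141, -0.002, 2.992]
force: [0.3, 0.2, -0.6]
grip_width: 0.0855
[ 0.5161716  -0.25142589  0.06901919]
```

View pics/s7.png

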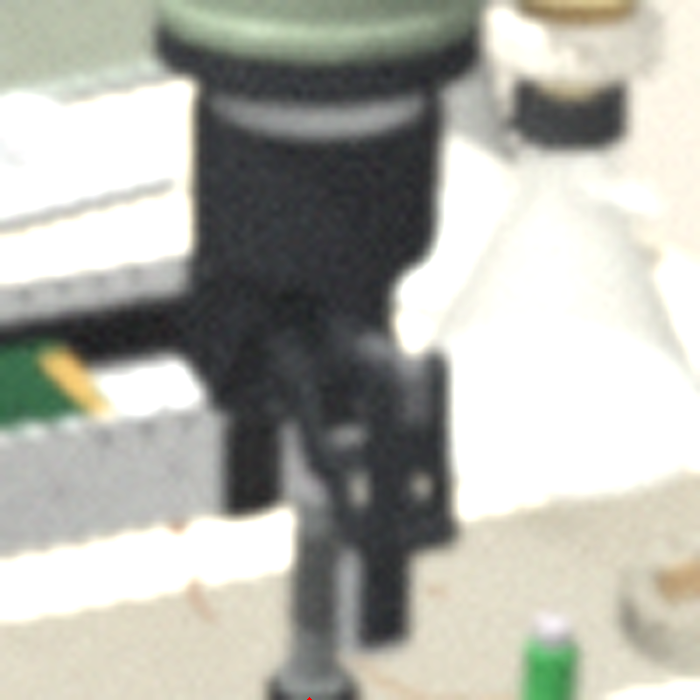

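```bash
python3 -m handwheel '[[0,0,0,0,0,0],[0,0,0,0,0,0],[0,0,0,0,0,0],[0,0,0,0,0,0],[0,0,0,0,0,0]]' 1 45
python3 - <<'E'
from h import *
g=bot.grab_frame('side')
s=bot.observe(); print(s['position'],s['grip_width'],s['force'],s['moment'])
draw(g,300,160,400,260,7.,'s8',[],1.3)
E
```

```text
clock: 9.8
position: [0.5166, -0.2515, 0.0698]
tool_rot: [3.142, 0.0, 2.992]
force: [-1.0, 1.8, 3.4]
grip_width: 0.0139
[ 0.51663868 -0.25149702  0.06977692] 0.013820174788287318 [-0.31838352  0.24877239  4.83742207] [ 0.20752203  0.1455688  -0.0126307 ]
```

View pics/s8.png

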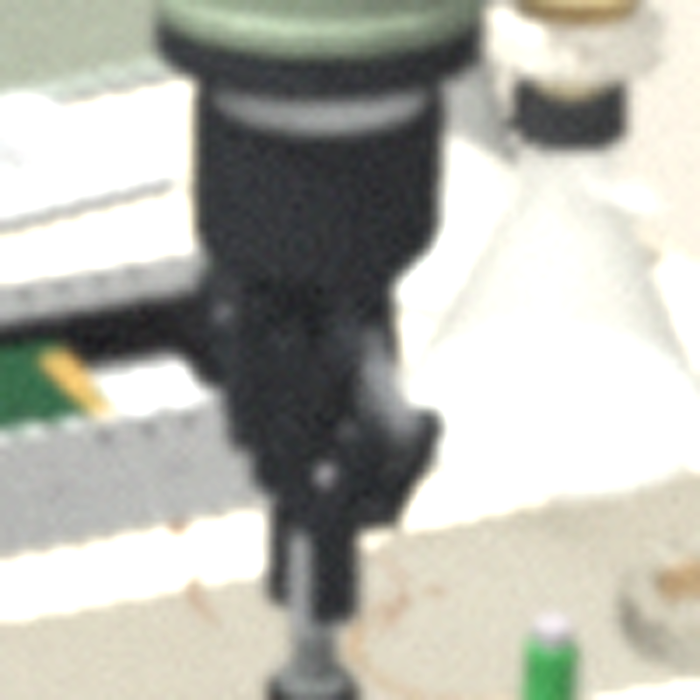

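```bash
python3 -m handwheel '[[0,0,-0.6,0,0,0],[0,0,-1,0,0,0],[0,0,-1,0,0,0],[0,0,-1,0,0,0],[-0.4,1,0,0,0,0],[-0.4,1,0,0,0,0],[-0.4,1,0,0,0,0],[-0.4,1,0,0,0,0]]' 
python3 -m handwheel '[[0,1,0,0,0,0],[0,1,0,0,0,0],[0,1,0,0,0,0],[0,1,0,0,0,0],[0,1,0,0,0,0],[0,1,0,0,0,0],[0,1,0,0,0,0],[0,1,0,0,0,0]]' 
python3 -m handwheel '[[0,1,0,0,0,0],[0,0.7,0,0,0,0],[0,0.4,0.5,0,0,0],[0,0,0.9,0,0,0],[0,0,0.4,0,0,0],[0,0,0,0,0,0]]' 
python3 - <<'E'
from h import *
g=bot.grab_frame('side');f=bot.grab_frame('top')
s=bot.observe(); p=s['position'];print(p,s['force'],s['grip_width'])
draw(g,270,160,370,250,7.5,'s9',[tow([0,a]).tolist()+[.0304] for a in (.043,0,-.043)]+[[p[0],p[1],p[2]-.0568]],1.3)
draw(f,260,150,340,220,9,'t9',[tow([0,a]).tolist()+[.0304] for a in (.043,0,-.043)],1.3)
E
```

```text
clock: 10.85
position: [0.5715, -0.158, 0.1606]
tool_rot: [-3.142, 0.001, 2.991]
force: [1.1, -0.4, -0.5]
grip_width: 0.0138
clock: 11.85
position: [0.6011, 0.0398, 0.1606]
tool_rot: [3.142, 0.001, 2.991]
force: [-0.1, -0.1, -1.0]
grip_width: 0.0142
clock: 12.6
position: [0.6084, 0.0904, 0.1139]
tool_rot: [-3.141, -0.001, 2.991]
force: [-0.4, -0.2, -0.5]
grip_width: 0.014
[0.60906356 0.09062949 0.11506565] [-0.95041517 -0.80532389 -0.39852694] 0.013528252194708958
```

View pics/s9.png

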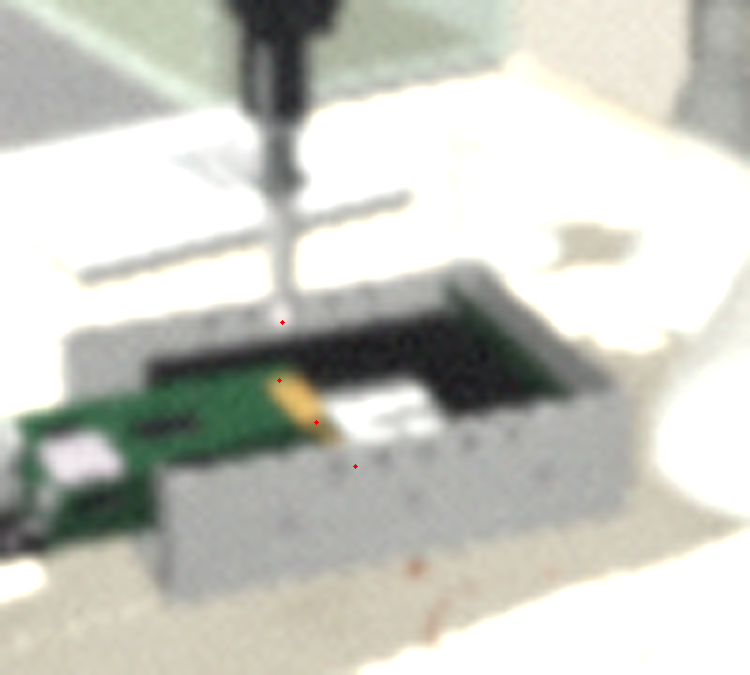

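View pics/t9.png

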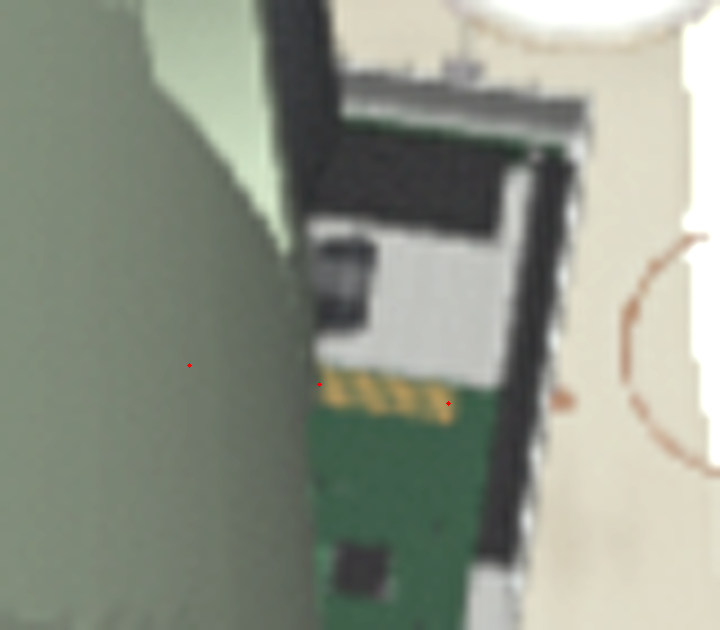

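```bash
python3 -m handwheel '[[0,0,0.5,0,0,0],[0,0,0.5,0,0,0],[0,0,0,0,0,0]]' 
python3 -m handwheel '[[0,0,0.13,0,0,0],[0,0,0.13,0,0,0],[0,0,0,0,0,0]]' 
python3 - <<'E'
from h import *
F=[]
for i in range(3):
    g=bot.grab_frame('side'); s=bot.observe(); F.append(s['force'])
p=s['position'];print(p,np.array(F),s['moment'],s['grip_width'])
draw(g,270,160,350,230,9,'s10',[[p[0],p[1],p[2]-.0568]],1.3)
E
```

```text
clock: 13.08
position: [0.608, 0.0909, 0.0883]
tool_rot: [-3.141, -0.002, 2.992]
force: [-0.7, 0.2, -0.7]
grip_width: 0.014
clock: 13.45
position: [0.6089, 0.091, 0.0831]
tool_rot: [-3.142, 0.0, 2.992]
force: [-0.1, -1.5, 1.8]
grip_width: 0.0141
[0.60886619 0.09101973 0.08328495] [[-0.46637011  0.4836071   1.65720435]
 [ 0.12624641 -1.34205688  1.54180195]
 [-0.06935082 -1.00618452  1.80013725]] [-0.07424594  0.02809053 -0.01426752] 0.014050432720107432
```

View pics/s10.png

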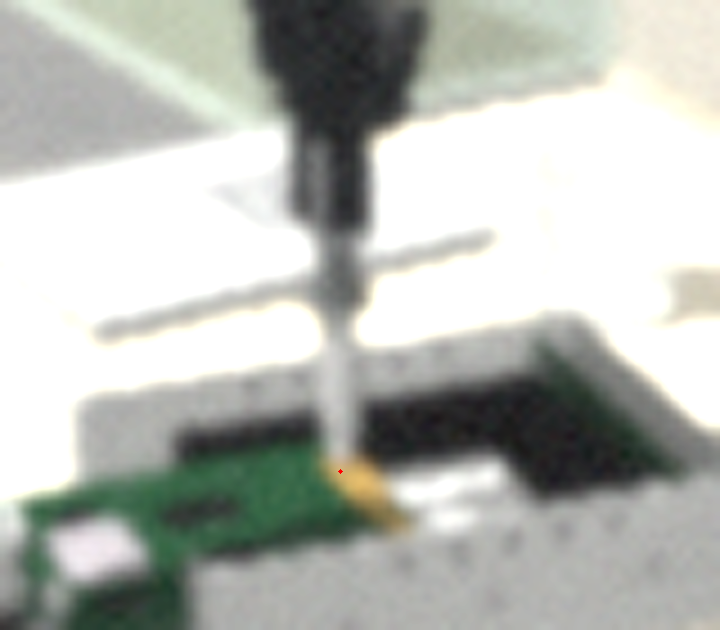

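```bash
python3 -m handwheel '[[0,-0.15,0,0,0,0],[0,-0.15,0,0,0,0],[0,-0.15,0,0,0,0],[0,-0.15,0,0,0,0],[0,-0.15,0,0,0,0],[0,-0.15,0,0,0,0],[0,-0.15,0,0,0,0],[0,-0.15,0,0,0,0]]' 
python3 - <<'E'
from h import *
g=bot.grab_frame('side'); s=bot.observe()
p=s['position'];print(p,s['force'],s['moment'],toch(p))
draw(g,270,160,350,230,9,'s11',[[p[0],p[1],p[2]-.0568]],1.3)
E
```

```text
clock: 14.6
position: [0.6042, 0.0611, 0.0831]
tool_rot: [-3.142, -0.0, 2.992]
force: [0.3, 2.0, 0.4]
grip_width: 0.0139
[0.60414225 0.06043069 0.08311278] [ 0.09600213 -1.26685313  1.43564778] [-0.25500534  0.04009575 -0.01890972] [0.00014124 0.00804224]
```

View pics/s11.png

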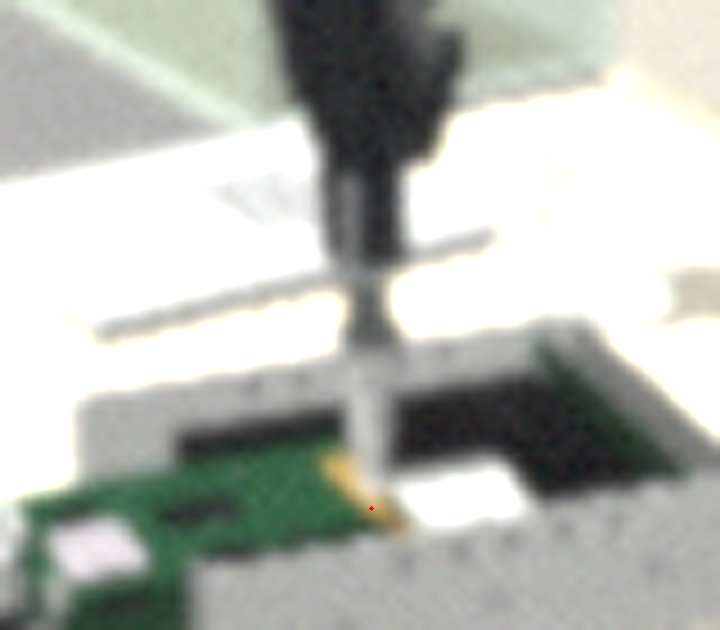

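```bash
python3 -m handwheel '[[0,-0.15,0,0,0,0],[0,-0.15,0,0,0,0],[0,-0.15,0,0,0,0],[0,-0.15,0,0,0,0],[0,-0.15,0,0,0,0],[0,-0.15,0,0,0,0],[0,-0.15,0,0,0,0],[0,-0.15,0,0,0,0]]' 
python3 -m handwheel '[[0,-0.15,0,0,0,0],[0,-0.15,0,0,0,0],[0,-0.15,0,0,0,0],[0,-0.15,0,0,0,0],[0,-0.15,0,0,0,0],[0,-0.02,0,0,0,0],[0,0,0,0,0,0]]' 
python3 - <<'E'
from h import *
g=bot.grab_frame('side');f=bot.grab_frame('top'); s=bot.observe()
p=s['position'];print(p,s['force'],s['moment'],toch(p))
draw(g,270,160,350,230,9,'s12',[[p[0],p[1],p[2]-.0568]],1.3)
draw(f,260,150,340,220,9,'t12',[tow([0,a]).tolist()+[.0304] for a in (.043,0,-.043)]+[[p[0],p[1],.0304]],1.3)
E
```

```text
clock: 15.65
position: [0.5997, 0.0314, 0.0831]
tool_rot: [-3.142, -0.0, 2.992]
force: [0.2, 1.6, 1.4]
grip_width: 0.0139
clock: 16.52
position: [0.5968, 0.0123, 0.0831]
tool_rot: [-3.141, -0.0, 2.991]
force: [-0.7, -0.3, 1.7]
grip_width: 0.014
[0.59688394 0.01255496 0.08308619] [-1.21701338 -0.24874358  1.43172189] [-0.32842268  0.04478669 -0.01212878] [ 0.00012365 -0.04038057]
```

View pics/s12.png

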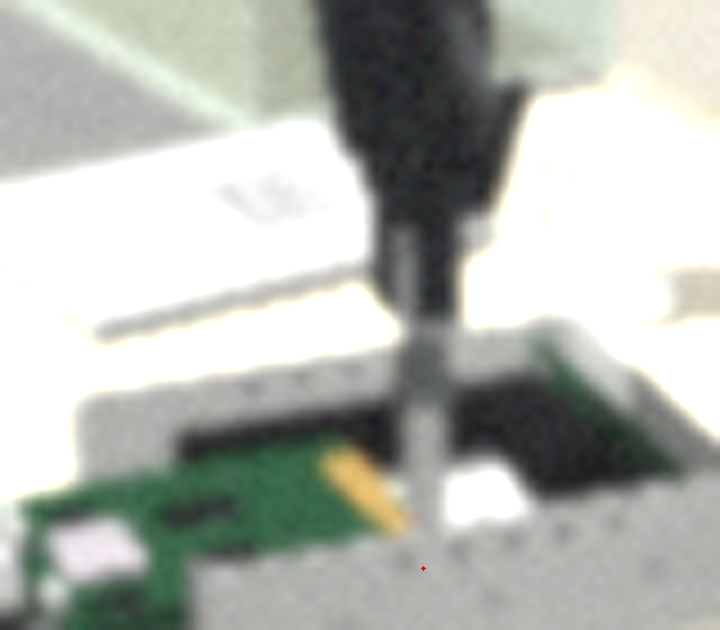

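View pics/t12.png

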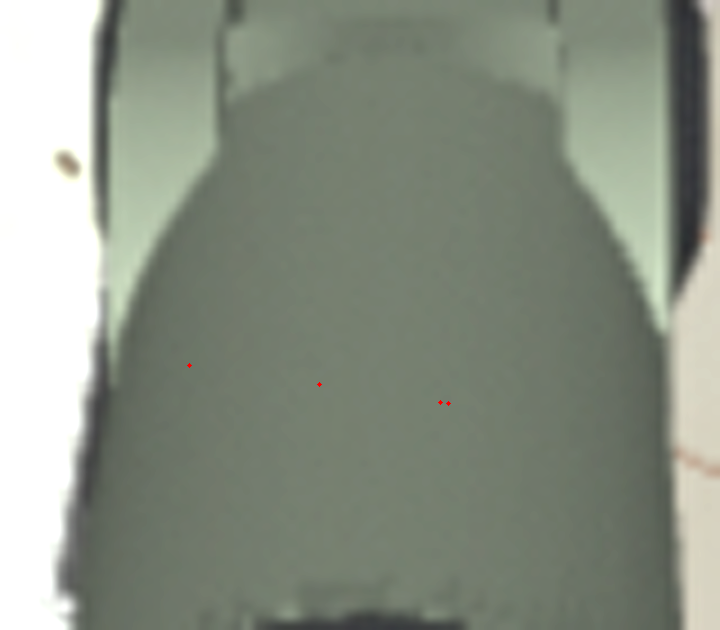

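```bash
python3 -m handwheel '[[0,0,-0.56,0,0,0],[0,0,-1,0,0,0],[0,0,-1,0,0,0],[0,-0.5,-0.5,0,0,0],[0.4,-1,0,0,0,0],[0.4,-1,0,0,0,0],[0.4,-1,0,0,0,0],[0.4,-1,0,0,0,0]]' 
python3 -m handwheel '[[0,-1,0,0,0,0],[0,-1,0,0,0,0],[0,-1,0,0,0,0],[0,-1,0,0,0,0],[0,-1,0,0,0,0],[0,-1,0,0,0,0],[0,-0.43,0,0,0,0],[0,0,0,0,0,0]]' 
python3 - <<'E'
from h import *
g=bot.grab_frame('side');s=bot.observe()
p=s['position'];print(p,s['force'])
draw(g,300,190,390,290,7.5,'s13',[[p[0],p[1],p[2]-.0568],[.5164,-.2515,.075]],1.3)
E
```

```text
clock: 17.62
position: [0.5396, -0.0941, 0.1597]
tool_rot: [-3.141, -0.0, 2.991]
force: [0.6, -0.5, -0.9]
grip_width: 0.0139
clock: 18.62
position: [0.5161, -0.252, 0.1596]
tool_rot: [3.142, -0.0, 2.99]
force: [0.1, 0.2, -0.6]
grip_width: 0.0134
[ 0.51641187 -0.25107003  0.15951283] [ 0.34165492  0.32919626 -0.17532616]
```

View pics/s13.png

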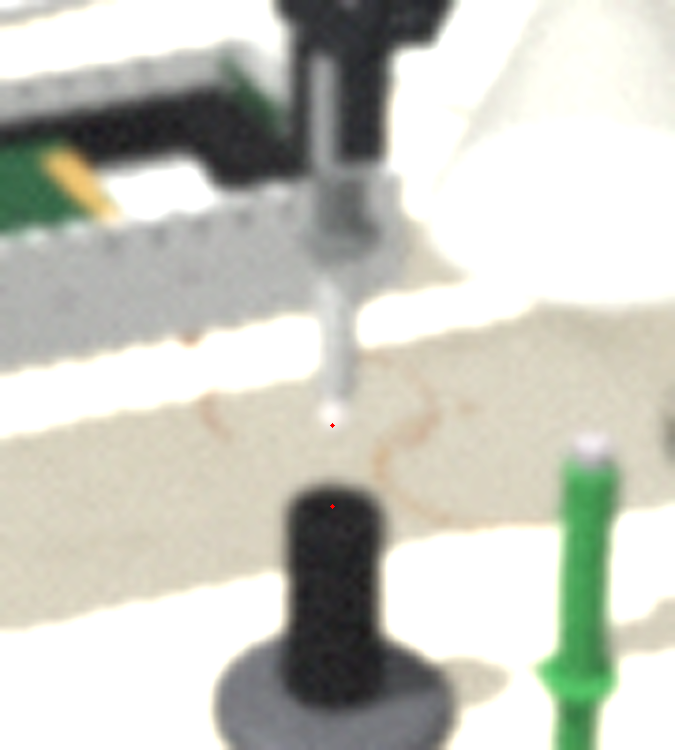

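```bash
python3 -m handwheel '[[0,0,0.6,0,0,0],[0,0,0.7,0,0,0],[0,0,0.7,0,0,0],[0,0,0,0,0,0]]' 
python3 -m handwheel '[[0,0,0.6,0,0,0],[0,0,0.6,0,0,0],[0,0,0.35,0,0,0],[0,0,0,0,0,0]]' 
python3 - <<'E'
from h import *
g=bot.grab_frame('side');s=bot.observe()
p=s['position'];print(p,s['force'])
draw(g,300,190,390,290,7.5,'s14',[[.5164,-.2515,.075]],1.3)
E
```

```text
clock: 19.18
position: [0.5156, -0.251, 0.1078]
tool_rot: [3.141, -0.003, 2.992]
force: [0.4, 0.2, -0.5]
grip_width: 0.0141
clock: 19.68
position: [0.5163, -0.2515, 0.0701]
tool_rot: [3.142, -0.001, 2.991]
force: [0.0, -0.4, -0.4]
grip_width: 0.014
[ 0.51642275 -0.25155404  0.07052878] [-0.28659003 -0.14999403 -0.6556264 ]
```

View pics/s14.png

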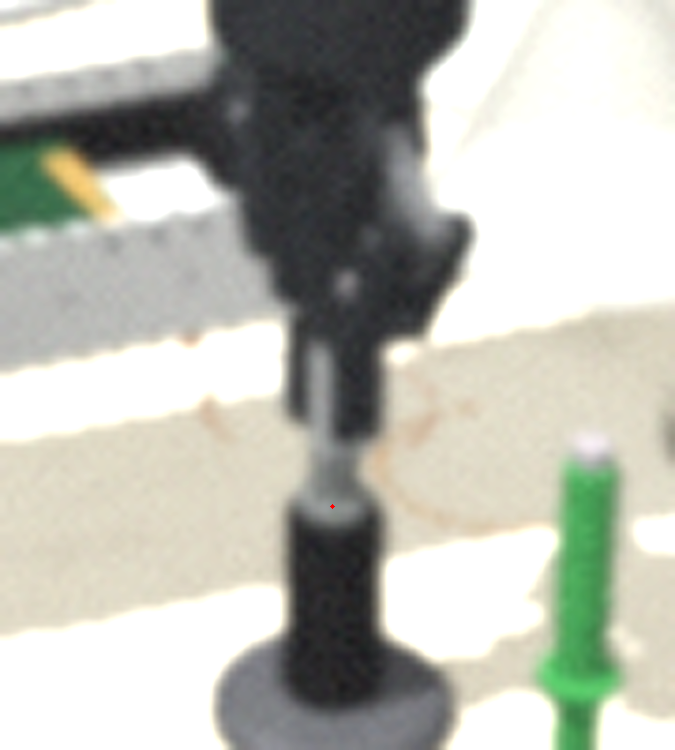

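```bash
python3 -m handwheel '[[0,0,0,0,0,0],[0,0,0,0,0,0],[0,0,0,0,0,0],[0,0,0,0,0,0],[0,0,-0.6,0,0,0],[0,0,-0.8,0,0,0],[0,0,-0.8,0,0,0],[0,0,-0.8,0,0,0]]' -1
python3 -m handwheel '[[0,1,0,0,0,0],[0,1,0,0,0,0],[0.6,1,0,0,0,0],[0.6,1,0,0,0,0],[0.6,1,0,0,0,0],[0.6,1,0,0,0,0],[0.6,1,0,0,0,0],[0.6,1,0,0,0,0]]' 1
python3 -m handwheel '[[0.6,1,0,0,0,0],[0.6,1,0,0,0,0],[0.6,1,0,0,0,0],[0,1,0,0,0,0],[0,0.5,0,0,0,0],[0,0,0,0,0,0]]'
python3 - <<'E'
from h import *
g=bot.grab_frame('side');f=bot.grab_frame('top');s=bot.observe()
p=s['position'];print(p,s['force'],toch(p))
draw(g,230,120,380,240,5.3,'s15',[[p[0],p[1],p[2]+.031],[.5164,-.2515,.153],[.5164,-.2515,.117]],1.3)
draw(f,250,170,420,280,4.7,'t15',[],1.3)
E
```

```text
clock: 20.72
position: [0.5167, -0.2516, 0.1476]
tool_rot: [-3.141, 0.001, 2.991]
force: [-0.0, -0.0, -0.2]
grip_width: 0.0858
clock: 21.72
position: [0.4573, -0.0395, 0.1468]
tool_rot: [3.141, 0.001, 2.991]
force: [-0.5, 0.0, -0.3]
grip_width: -0.0001
clock: 22.48
position: [0.43, 0.0779, 0.1462]
tool_rot: [3.141, 0.0, 2.992]
force: [-0.0, -1.3, 0.4]
grip_width: 0.0001
[0.42973689 0.0767659  0.14596778] [-0.87389483  0.18050104  0.38918326] [-0.17474586 -0.00188599]
```

View pics/s15.png

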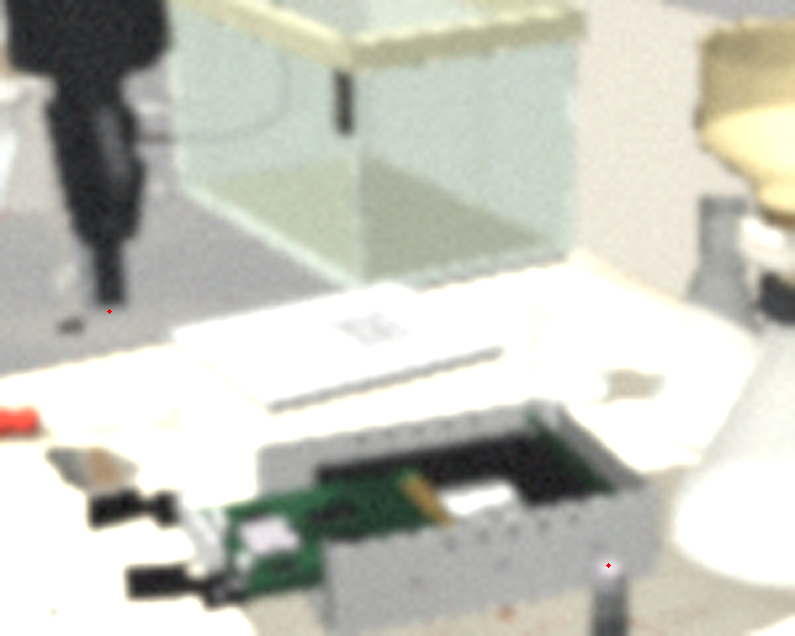

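View pics/t15.png

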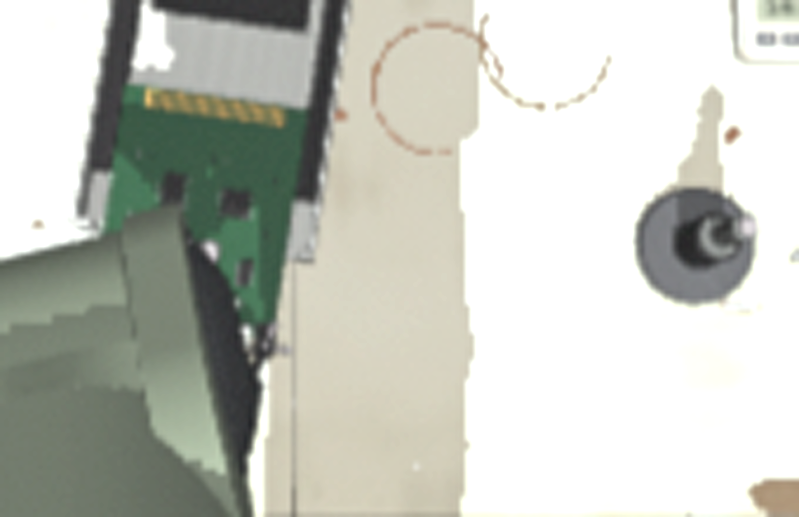

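```bash
python3 -m handwheel '[[0,0,1,0,0,0],[0,0,1,0,0,0],[0,0,1,0,0,0],[0,0,0.9,0,0,0],[0,0,0.7,0,0,0],[0,0,0.6,0,0,0],[0,0,0.5,0,0,0],[0,0,0,0,0,0]]'
python3 - <<'E'
from h import *
g=bot.grab_frame('side');s=bot.observe()
p=s['position'];print(p,s['force'],toch(p))
draw(g,230,160,340,250,7,'s16',[[p[0],p[1],p[2]+.031]],1.3)
E
```

```text
clock: 23.58
position: [0.4294, 0.077, 0.0028]
tool_rot: [-3.141, -0.001, 2.991]
force: [-0.3, -0.0, 0.2]
grip_width: 0.0002
[0.42963509 0.0771487  0.00332731] [0.60626304 0.34617523 0.42174609] [-0.17490376 -0.00152272]
```

View pics/s16.png

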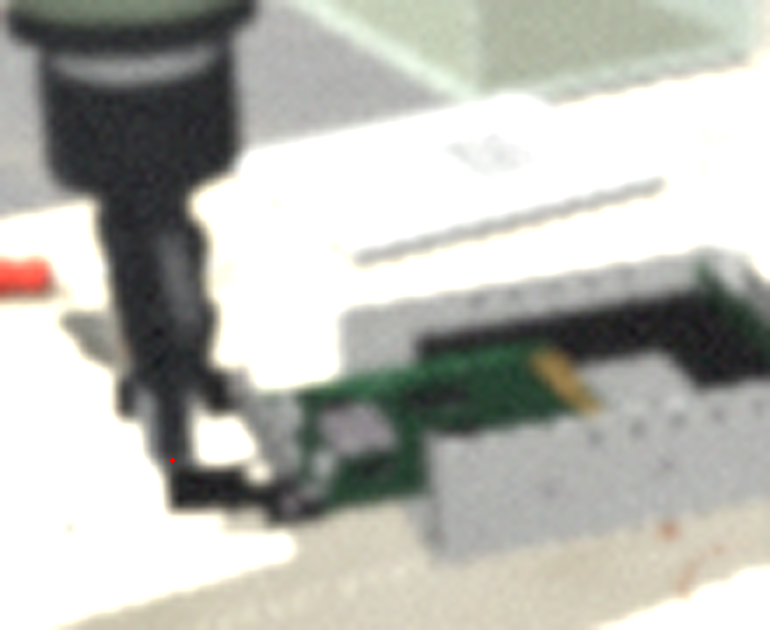

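```bash
python3 -m handwheel '[[-0.4,0,0,0,0,0],[-0.4,0,0,0,0,0],[-0.3,0,0,0,0,0],[-0.2,0,0,0,0,0],[-0.2,0,0,0,0,0],[-0.3,0,0,0,0,0],[-0.3,0,0,0,0,0],[-0.2,0,0,0,0,0]]'
python3 - <<'E'
from h import *
g=bot.grab_frame('side');s=bot.observe()
p=s['position'];print(p,s['force'],toch(p))
draw(g,230,160,340,250,7,'s17',[[p[0],p[1],p[2]+.031]],1.3)
E
```

```text
clock: 24.62
position: [0.487, 0.069, 0.0033]
tool_rot: [-3.142, -0.0, 2.992]
force: [-4.7, 1.3, 2.4]
grip_width: 0.0
[0.48760202 0.06890117 0.00334577] [-0.5161092   0.07215825  0.29816627] [-0.11635529 -0.00100941]
```

View pics/s17.png

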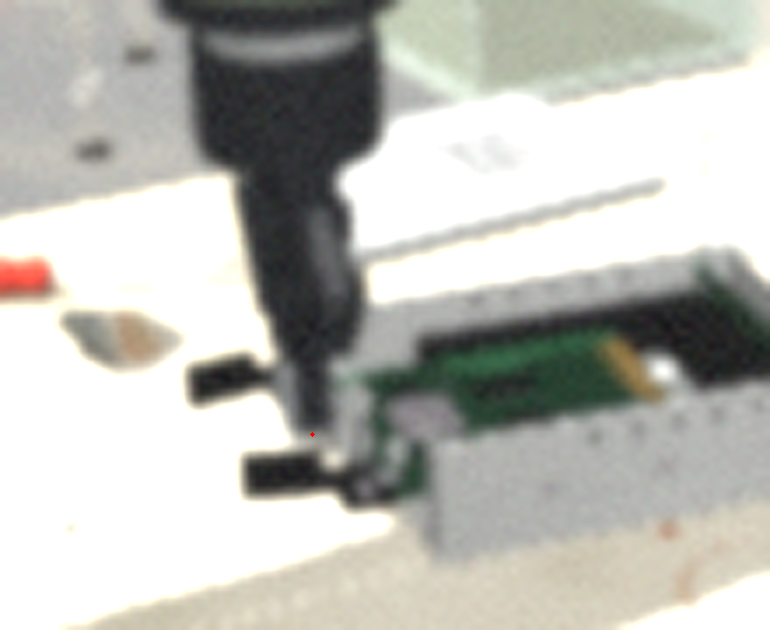

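```bash
python3 -m handwheel '[[-0.2,0,0,0,0,0],[-0.2,0,0,0,0,0],[-0.2,0,0,0,0,0],[-0.08,0,0,0,0,0]]'
for i in 1; do python3 -m handwheel '[[-0.08,0,0,0,0,0]]';python3 -m handwheel '[[-0.08,0,0,0,0,0]]'; done
```

```text
clock: 25.18
position: [0.5037, 0.0664, 0.0033]
tool_rot: [-3.142, 0.0, 2.991]
force: [-4.4, 1.7, 1.5]
grip_width: -0.0007
clock: 25.3
position: [0.5055, 0.0662, 0.0033]
tool_rot: [-3.142, -0.0, 2.992]
force: [-4.7, 1.3, 0.6]
grip_width: 0.0001
clock: 25.42
position: [0.5074, 0.0659, 0.0033]
tool_rot: [-3.142, -0.0, 2.992]
force: [-4.3, 0.9, 0.6]
grip_width: -0.0005
```

```bash
python3 -m handwheel '[[-0.08,0,0,0,0,0]]';python3 -m handwheel '[[-0.08,0,0,0,0,0]]' | grep -E 'pos|for';  python3 -m handwheel '[[-0.06,0,0,0,0,0]]'| grep -E 'pos|for'
```

```text
clock: 25.55
position: [0.5094, 0.0656, 0.0033]
tool_rot: [-3.142, -0.0, 2.992]
force: [-4.5, 1.7, 0.0]
grip_width: 0.0004
position: [0.5104, 0.0654, 0.0032]
force: [-13.5, 3.8, 8.9]
position: [0.5109, 0.0653, 0.0032]
force: [-19.4, 5.5, 13.6]
```

```bash
python3 - <<'E'
from h import *
g=bot.grab_frame('side');f=bot.grab_frame('top');s=bot.observe()
p=s['position'];print(p,s['force'],toch(p))
draw(g,230,160,340,250,7,'s18',[[p[0],p[1],p[2]+.031]],1.3)
draw(f,250,130,340,230,7,'t18',[],1.3)
E
```

```text
[0.51089884 0.06529865 0.00321659] [-15.69826588   3.76247344  11.39568151] [-0.09278171 -0.00108773]
```

View pics/s18.png

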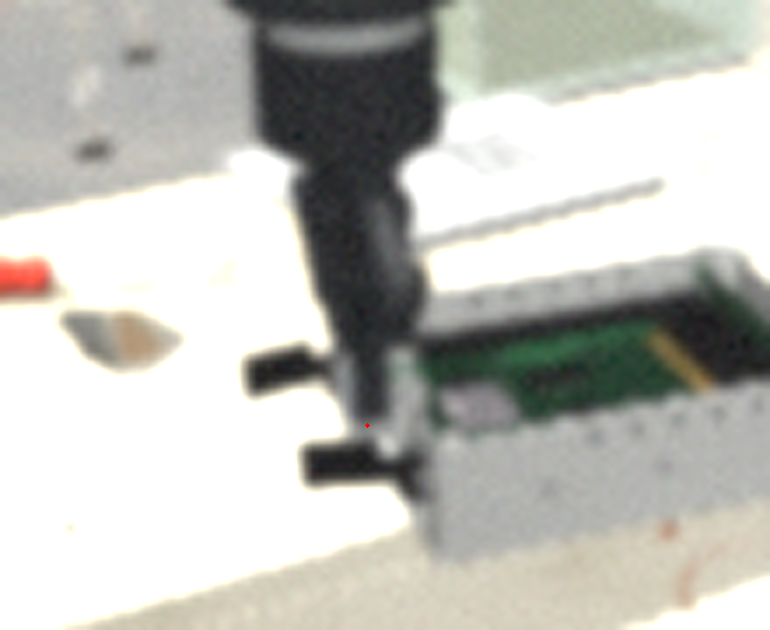

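View pics/t18.png

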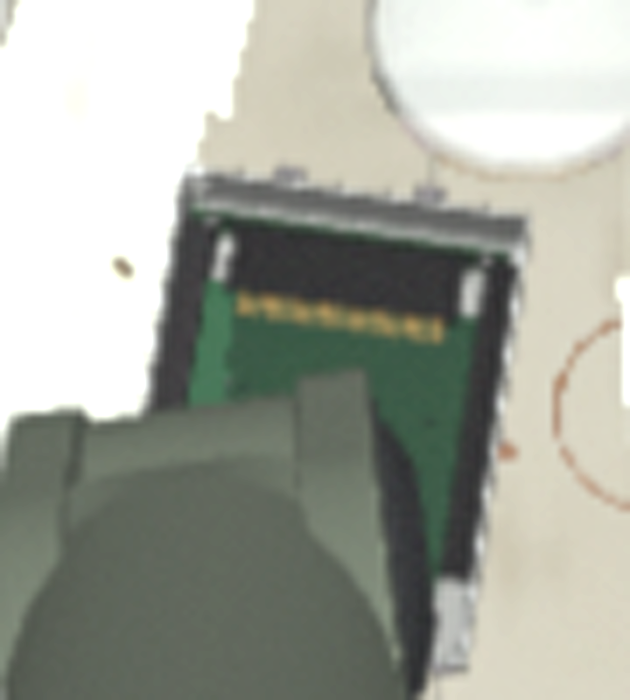

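```bash
python3 -m handwheel '[[0.4,0,0,0,0,0],[0,0,-0.9,0,0,0],[0,0,-0.9,0,0,0],[0.6,1,0,0,0,0],[0.56,1,0,0,0,0],[0,1.0,0,0,0,0],[0,0.06,0,0,0,0],[0,0,0,0,0,0]]'
python3 - <<'E'
from h import *
g=bot.grab_frame('side');f=bot.grab_frame('top');s=bot.observe()
p=s['position'];print(p,s['force'],toch(p))
pl=[-.091,.051];pr=[-.091,-.054]
pts=[[*tow(q),.054] for q in (pl,pr,[-.135,.042],[-.135,-.045])]
draw(g,230,160,340,250,7,'s19',pts+[[p[0],p[1],p[2]+.034]],1.3)
draw(f,250,150,340,240,7,'t19',pts,1.3)
E
```

```text
clock: 26.9
position: [0.4859, 0.146, 0.0484]
tool_rot: [-3.141, 0.001, 2.991]
force: [-0.6, 0.1, -0.4]
grip_width: 0.0003
[0.48581962 0.14559339 0.04839263] [ 0.57302663 -1.19787428 -0.08528641] [-0.12958585  0.07455398]
```

View pics/s19.png

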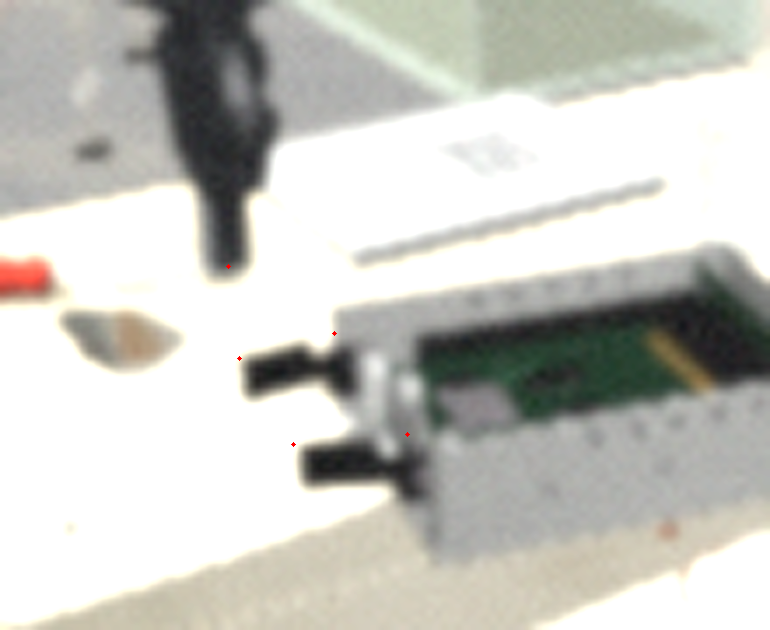

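View pics/t19.png

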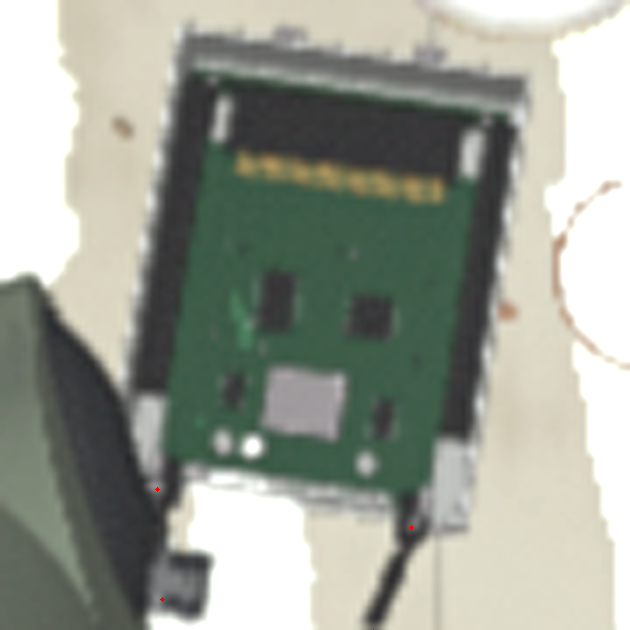

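```bash
python3 -m handwheel '[[0,0,0.9,0,0,0],[0,0,0.9,0,0,0],[0,0,0,0,0,0]]'
python3 -m handwheel '[[-0.05,-0.23,0,0,0,0],[-0.04,-0.23,0,0,0,0],[0.03,-0.26,0,0,0,0],[0.02,-0.26,0,0,0,0]]'
python3 -m handwheel '[[-0.08,-0.26,0,0,0,0],[-0.08,-0.26,0,0,0,0]]'
python3 - <<'E'
from h import *
g=bot.grab_frame('side');f=bot.grab_frame('top');s=bot.observe()
p=s['position'];print(p,s['force'],toch(p))
draw(g,230,160,340,250,7,'s20',[[p[0],p[1],p[2]+.034]],1.3)
draw(f,250,150,340,240,7,'t20',[],1.3)
E
```

```text
clock: 27.38
position: [0.4849, 0.1455, 0.0024]
tool_rot: [-3.14, -0.002, 2.991]
force: [-0.3, 0.1, -0.0]
grip_width: 0.0002
clock: 27.88
position: [0.4832, 0.1221, 0.0037]
tool_rot: [3.141, 0.001, 2.992]
force: [1.5, 4.0, -0.2]
grip_width: -0.0002
clock: 28.12
position: [0.4849, 0.1084, 0.0034]
tool_rot: [3.142, -0.0, 2.992]
force: [0.8, 4.9, -0.6]
grip_width: 0.0003
[0.48494415 0.10777517 0.00327987] [-0.46574985  2.32072049 -0.34518101] [-0.12479631  0.03703006]
```

View pics/s20.png

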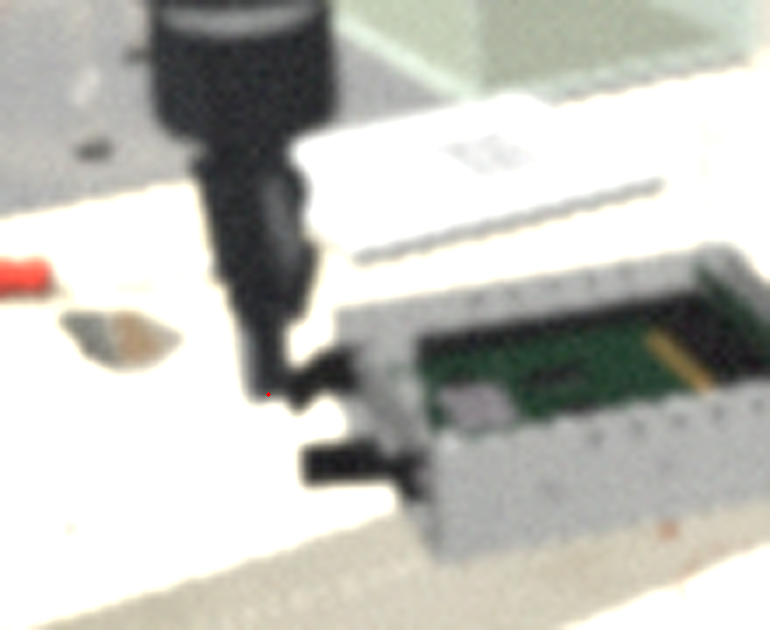

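View pics/t20.png

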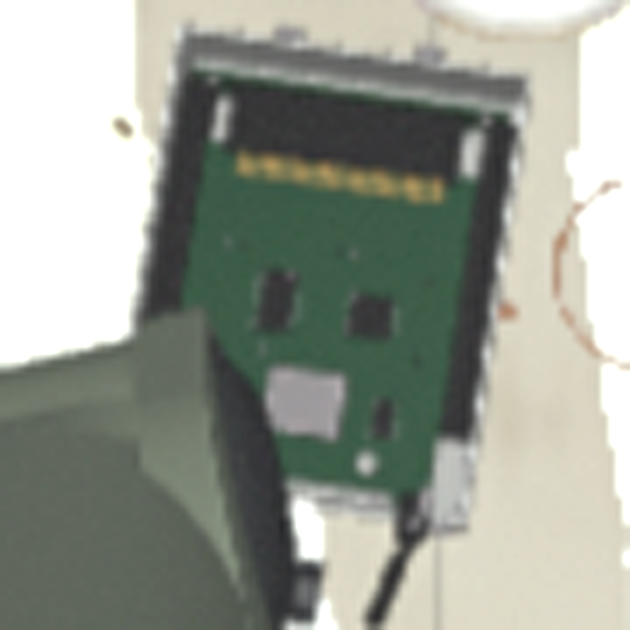

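```bash
python3 -m handwheel '[[-0.22,-0.24,0,0,0,0],[-0.22,-0.24,0,0,0,0]]'
python3 -m handwheel '[[-0.24,-0.15,0,0,0,0],[-0.24,-0.15,0,0,0,0]]' | grep -E "pos|forc"
python3 -m handwheel '[[-0.16,-0.06,0,0,0,0],[-0.16,-0.06,0,0,0,0]]' | grep -E "pos|forc"
python3 - <<'E'
from h import *
g=bot.grab_frame('side');s=bot.observe()
p=s['position'];print(p,s['force'],toch(p))
draw(g,230,160,340,250,7,'s21',[[p[0],p[1],p[2]+.034]],1.3)
E
```

```text
clock: 28.48
position: [0.4937, 0.0958, 0.0032]
tool_rot: [3.141, -0.001, 2.993]
force: [-4.2, 8.4, -1.8]
grip_width: 0.0
position: [0.5039, 0.0862, 0.003]
force: [-5.2, 5.9, -0.1]
position: [0.5113, 0.0818, 0.0029]
force: [-5.4, 4.1, -0.7]
[0.51166338 0.08148986 0.00295806] [-3.67956515  2.69466364 -0.55902506] [-0.09444692  0.01503576]
```

View pics/s21.png

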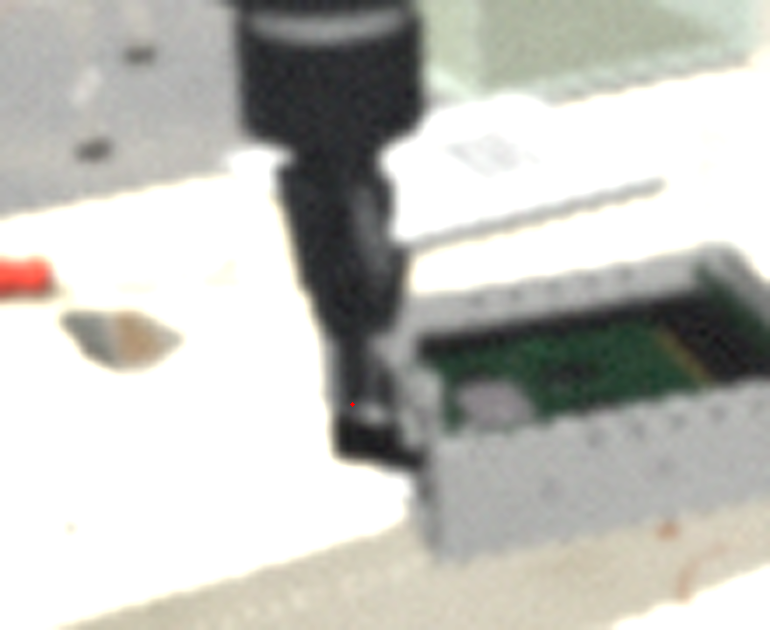

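```bash
python3 -m handwheel '[[-0.12,0,0,0,0,0]]'| grep -E "pos|forc"
python3 -m handwheel '[[-0.1,0,0,0,0,0]]' | grep -E "pos|forc"
python3 -m handwheel '[[-0.06,0,0,0,0,0]]' | grep -E "pos|forc"
python3 - <<'E'
from h import *
g=bot.grab_frame('side');f=bot.grab_frame('top');s=bot.observe()
p=s['position'];print(p,s['force'],toch(p))
draw(g,230,160,340,250,7,'s22',[[p[0],p[1],p[2]+.034]],1.3)
draw(f,250,150,340,240,7,'t22',[],1.3)
E
```

```text
position: [0.5126, 0.0811, 0.0027]
force: [-16.5, 4.1, 7.5]
position: [0.514, 0.0807, 0.0026]
force: [-25.7, 4.5, 12.8]
position: [0.5142, 0.0806, 0.0025]
force: [-29.2, 5.3, 17.7]
[0.51404821 0.08061586 0.00246359] [-27.17787684   4.77792716  16.51641283] [-0.09195821  0.01452821]
```

View pics/s22.png

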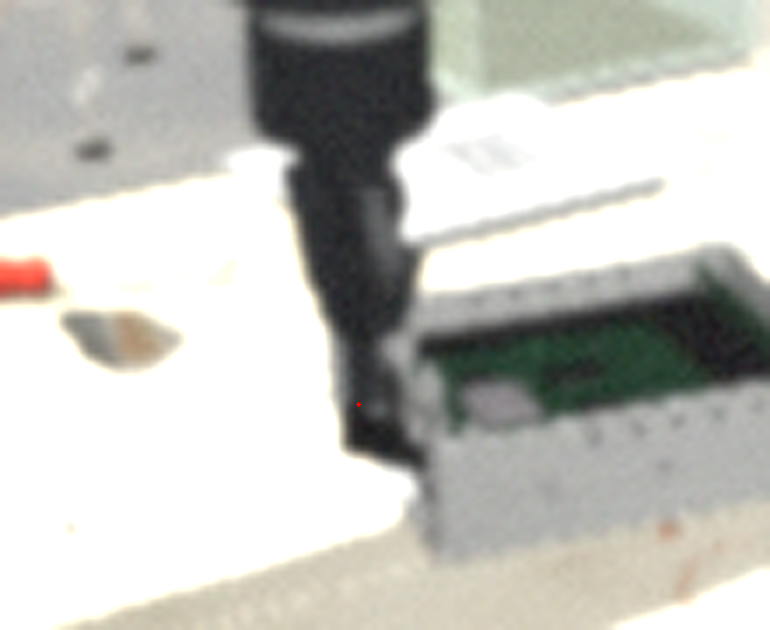

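View pics/t22.png

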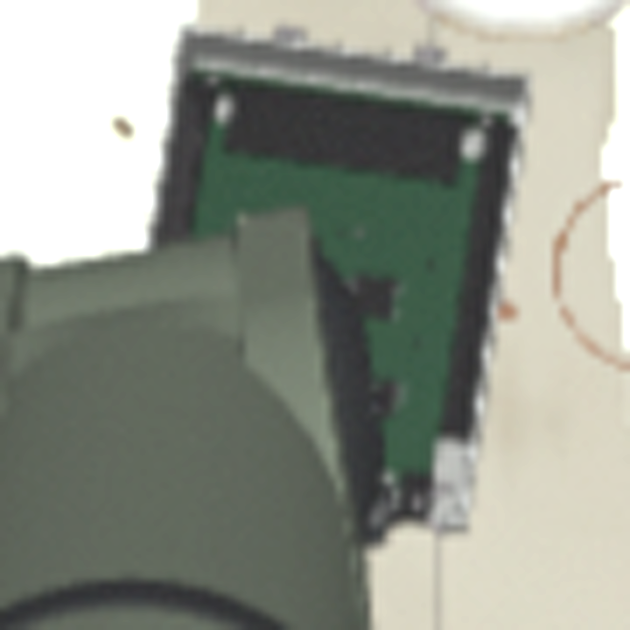

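```bash
python3 -m handwheel '[[0.4,0,0,0,0,0],[0.4,0,0,0,0,0],[0,0,-0.9,0,0,0],[0,0,-0.9,0,0,0],[0.6,-1,0,0,0,0],[0.7,-1,0,0,0,0],[0,-0.8,0,0,0,0],[0,0,0,0,0,0]]'
python3 - <<'E'
from h import *
g=bot.grab_frame('side');f=bot.grab_frame('top');s=bot.observe()
p=s['position'];print(p,s['force'],toch(p))
draw(g,230,160,340,250,7,'s23',[[p[0],p[1],p[2]+.034]],1.3)
draw(f,250,150,340,240,7,'t23',[],1.3)
E
```

```text
clock: 30.5
position: [0.4566, 0.0181, 0.0485]
tool_rot: [-3.141, 0.0, 2.989]
force: [0.4, 1.2, -0.7]
grip_width: 0.0001
[0.45713792 0.01979212 0.04840468] [0.68729036 0.0979739  0.89061109] [-0.13913332 -0.05412176]
```

View pics/s23.png

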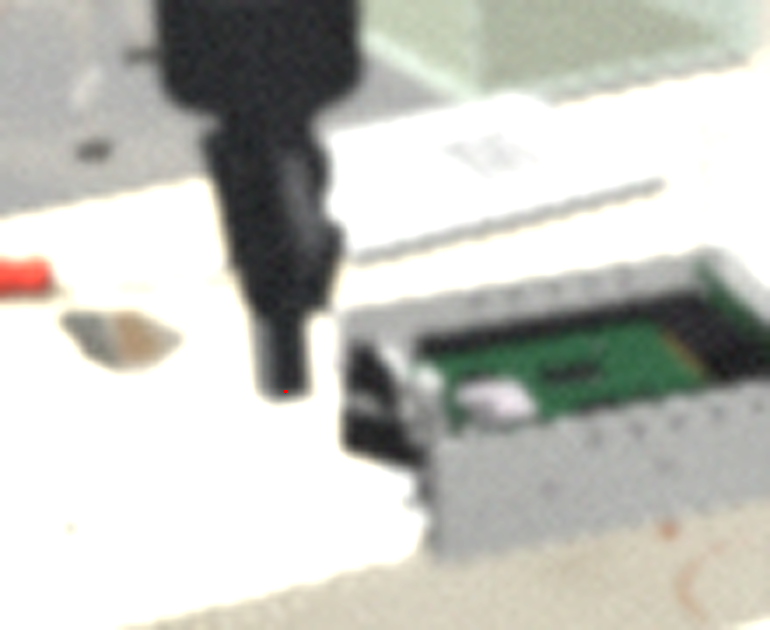

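View pics/t23.png

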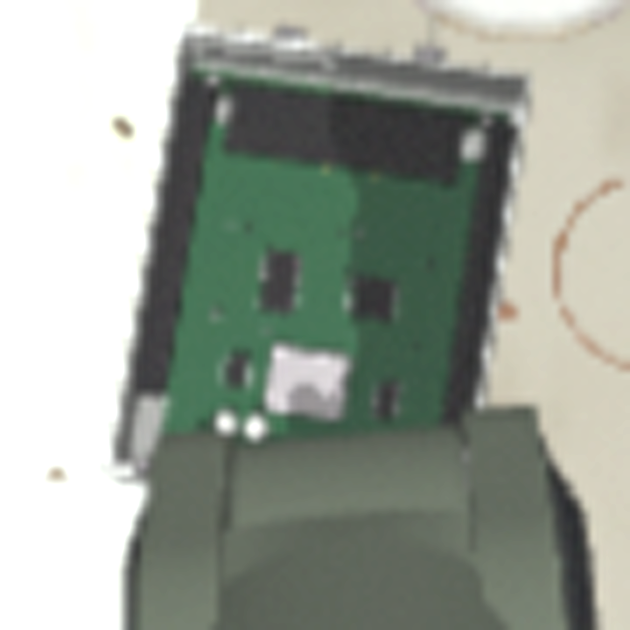

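```bash
python3 -m handwheel '[[0,0,0.9,0,0,0],[0,0,0.9,0,0,0],[0,0,0,0,0,0],[-0.28,0.27,0,0,0,0],[-0.28,0.27,0,0,0,0]]'| grep -E "pos|forc"
python3 -m handwheel '[[-0.22,0.24,0,0,0,0],[-0.22,0.24,0,0,0,0]]'| grep -E "pos|forc"
python3 -m handwheel '[[-0.24,0.15,0,0,0,0],[-0.24,0.15,0,0,0,0]]' | grep -E "pos|forc"
python3 -m handwheel '[[-0.16,0.06,0,0,0,0],[-0.16,0.06,0,0,0,0]]' | grep -E "pos|forc"
python3 -m handwheel '[[-0.08,0,0,0,0,0]]'| grep -E "pos|forc"
python3 - <<'E'
from h import *
g=bot.grab_frame('side');s=bot.observe()
p=s['position'];print(p,s['force'],toch(p))
draw(g,230,160,340,250,7,'s24',[[p[0],p[1],p[2]+.034]],1.3)
E
```

```text
position: [0.4741, 0.0315, 0.0042]
force: [-0.2, 0.1, 0.3]
position: [0.4857, 0.0412, 0.0036]
force: [-1.5, -2.0, 0.1]
position: [0.4985, 0.0464, 0.0033]
force: [-3.4, -2.2, -0.4]
position: [0.5067, 0.0482, 0.0032]
force: [-3.5, -1.4, -0.4]
position: [0.5084, 0.0482, 0.0032]
force: [-9.6, 1.6, 3.9]
[0.50815308 0.04820508 0.00318635] [-6.75163609  0.30801934  3.02660495] [-0.09294051 -0.01839969]
```

View pics/s24.png

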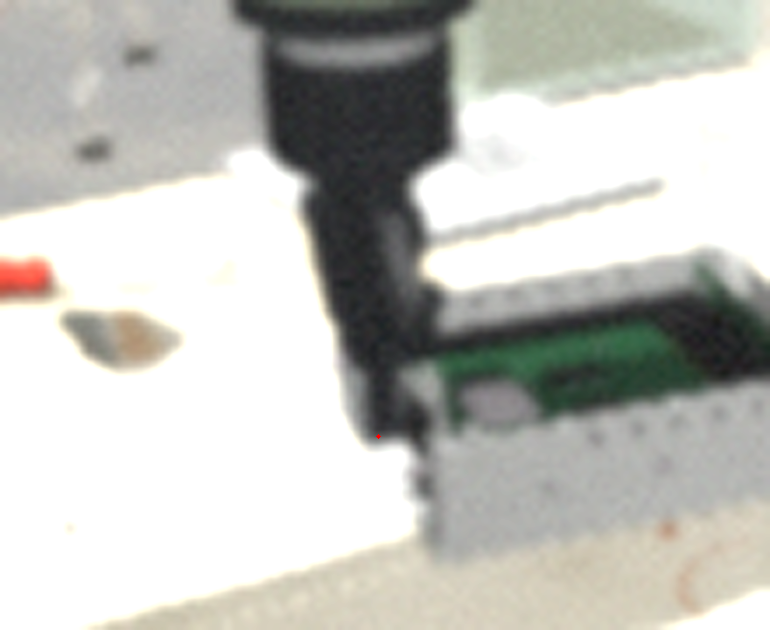

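```bash
python3 -m handwheel '[[-0.1,0,0,0,0,0]]'| grep -E "pos|forc"
python3 -m handwheel '[[-0.08,0,0,0,0,0]]' | grep -E "pos|forc"
python3 -m handwheel '[[0.6,0,0,0,0,0],[0,0.66,0,0,0,0],[-0.4,0,0,0,0,0],[-0.1,0,0,0,0,0]]' | grep -E "pos|forc"
python3 -m handwheel '[[-0.08,0,0,0,0,0]]' | grep -E "pos|forc"
python3 -m handwheel '[[-0.04,0,0,0,0,0]]' | grep -E "pos|forc"
```

```text
position: [0.5089, 0.0481, 0.003]
force: [-20.0, 5.7, 12.2]
position: [0.5093, 0.0481, 0.0028]
force: [-27.4, 6.6, 17.6]
position: [0.5141, 0.0653, 0.0034]
force: [-4.8, 11.2, 3.3]
position: [0.5148, 0.0652, 0.0032]
force: [-11.6, 12.0, 8.5]
position: [0.5149, 0.0652, 0.0032]
force: [-15.8, 13.3, 11.8]
```

```bash
python3 -m handwheel '[[0.6,0,0,0,0,0],[0.6,0,0,0,0,0],[0,0,-1,0,0,0],[0,0,-1,0,0,0],[1,0,-1,0,0,0],[1,1,-1,0,0,0],[0,1,-1,0,0,0],[0,1,-1,0,0,0]]'
python3 -m handwheel '[[0,1,-0.5,0,0,0],[0,1,0,0,0,0],[0,1,0,0,0,0],[0,1,0,0,0,0],[0,1,0,0,0,0],[0,1,0,0,0,0]]' | grep -E "pos|forc"
python3 - <<'E'
from h import *
g=bot.grab_frame('side');f=bot.grab_frame('top');s=bot.observe()
p=s['position'];print(p,s['force'],toch(p))
draw(g,260,180,340,250,9,'s25',[],1.1)
draw(f,250,140,340,230,7,'t25',[],1.1)
save(f,'t25f');save(g,'s25f')
E
```

```text
clock: 34.15
position: [0.448, 0.1502, 0.1544]
tool_rot: [3.142, 0.0, 2.991]
force: [0.0, 0.3, -0.3]
grip_width: -0.0001
position: [0.4708, 0.2989, 0.1657]
force: [-0.4, -0.0, 0.8]
[0.47043804 0.30073649 0.16549534] [-1.15690537 -0.12201513  0.16895042] [-0.16799386  0.22565262]
```

View pics/s25.png

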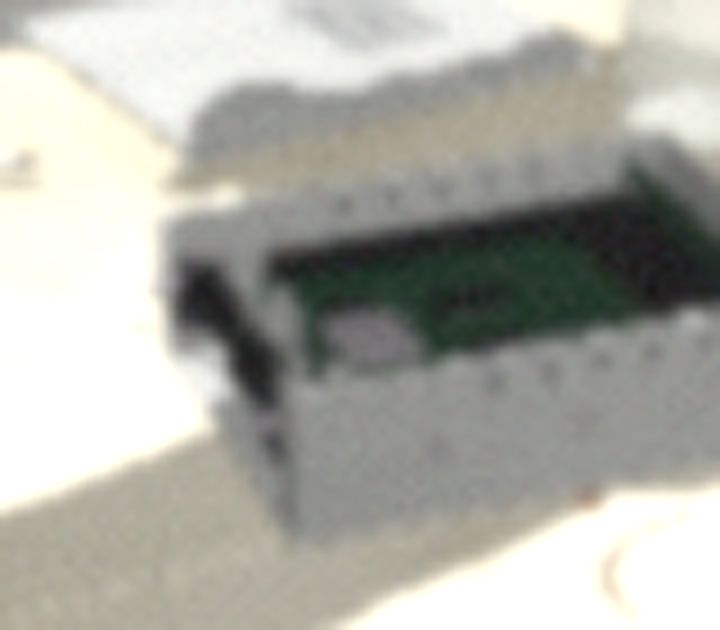

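View pics/t25.png

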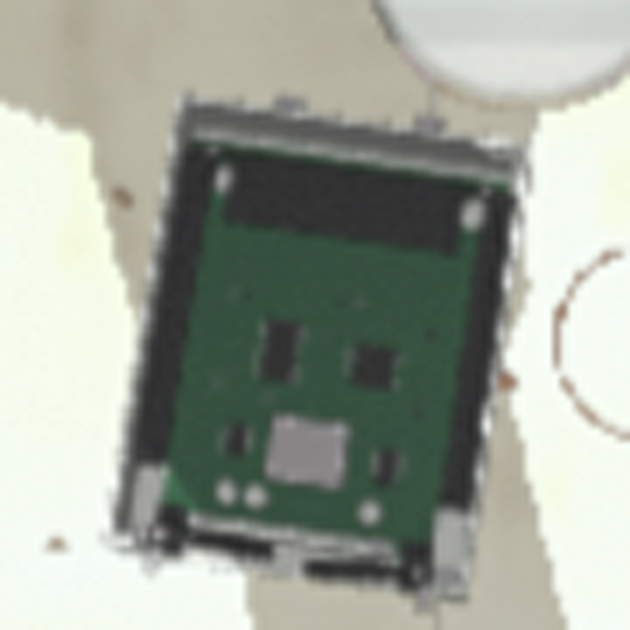

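```bash
python3 - <<'E'
import cv2
im=cv2.imread('pics/t25f.png')
c=im[206:228,265:320]
c=cv2.convertScaleAbs(cv2.resize(c,None,fx=14,fy=14,interpolation=cv2.INTER_CUBIC),alpha=2)
cv2.imwrite('pics/z.png',c)
im=cv2.imread('pics/s25f.png')
c=cv2.convertScaleAbs(cv2.resize(im[203:235,275:305],None,fx=16,fy=16,interpolation=cv2.INTER_CUBIC),alpha=1.6)
cv2.imwrite('pics/z2.png',c)
E
```

```text
(no output)
```

View pics/z.png

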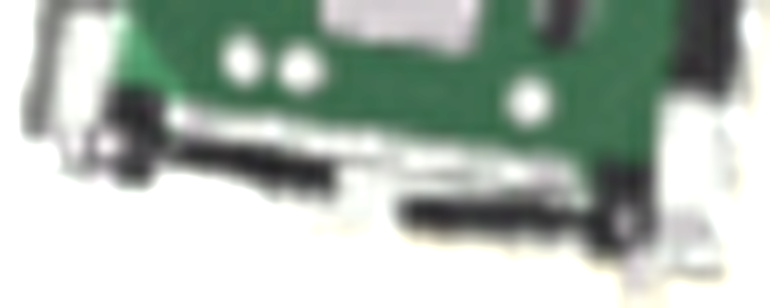

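View pics/z2.png

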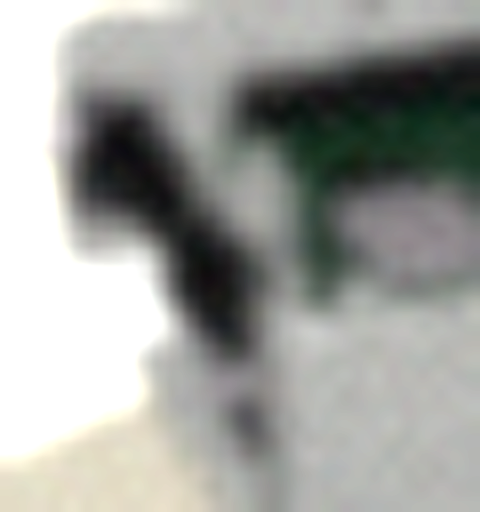

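```bash
python3 -m handwheel '[[0,-1,0,0,0,0],[0,-1,0,0,0,0],[0,-1,0,0,0,0],[0,-1,0,0,0,0],[-0.4,-1,0,0,0,0],[-0.4,-1,0,0,0,0],[-0.4,-1,0,0,0,0],[-0.52,-1,0,0,0,0]]' 0 | grep -E "pos|forc|grip"
python3 -m handwheel '[[0,-1,1,0,0,0],[0,-0.08,1,0,0,0],[0,0,1,0,0,0],[0,0,1,0,0,0],[0,0,1,0,0,0],[0,0,0.8,0,0,0],[0,0,0.6,0,0,0],[0,0,0,0,0,0]]' | grep -E "pos|forc|grip"
python3 -m handwheel '[[-0.4,0,0,0,0,0],[-0.3,0,0,0,0,0],[-0.2,0,0,0,0,0],[-0.1,0,0,0,0,0]]' | grep -E "pos|forc|grip"
python3 - <<'E'
from h import *
s=bot.observe();p=s['position'];print(p,s['force'],toch(p))
E
```

```text
position: [0.4832, 0.0923, 0.1659]
force: [1.1, -0.4, -1.0]
grip_width: 0.0426
position: [0.4787, 0.0667, 0.0053]
force: [-0.3, -0.2, -0.1]
grip_width: 0.0428
position: [0.5044, 0.0633, 0.006]
force: [-0.1, 0.2, 0.7]
grip_width: 0.0426
[0.5043924  0.06331209 0.00601192] [-0.10998952  0.20098562  0.74637189] [-0.09891793 -0.00402489]
```

```bash
python3 -m handwheel '[[0,0.1,0.3,0,0,0],[-0.1,0,0,0,0,0],[-0.1,0,0,0,0,0]]' | grep -E "pos|forc|grip"
python3 -m handwheel '[[-0.1,0,0,0,0,0]]' | grep -E "pos|forc"
python3 -m handwheel '[[-0.08,0,0,0,0,0]]' | grep -E "pos|forc"

```

```text
position: [0.5085, 0.0653, -0.002]
force: [-4.1, 3.8, -2.5]
grip_width: 0.0425
position: [0.5107, 0.0651, -0.0019]
force: [-14.3, 5.2, 3.1]
position: [0.5107, 0.065, -0.0021]
force: [-21.1, 7.0, 15.0]
```

```bash

python3 -m handwheel '[[-0.06,0,0,0,0,0]]' | grep -E "pos|forc"
python3 -m handwheel '[[-0.04,0,0,0,0,0],[0,0,0,0,0,0]]' | grep -E "pos|forc"
python3 - <<'E'
from h import *
g=bot.grab_frame('side');s=bot.observe()
p=s['position'];print(p,s['force'],toch(p))
draw(g,260,180,340,250,9,'s26',[],1.1)
E
```

```text
position: [0.5108, 0.065, -0.0021]
force: [-27.8, 9.0, 19.6]
position: [0.5108, 0.065, -0.0023]
force: [-29.4, 6.9, 18.4]
[ 0.51082299  0.06496454 -0.00226688] [-30.12518632   8.58484709  17.9010464 ] [-0.09280674 -0.00142942]
```

View pics/s26.png

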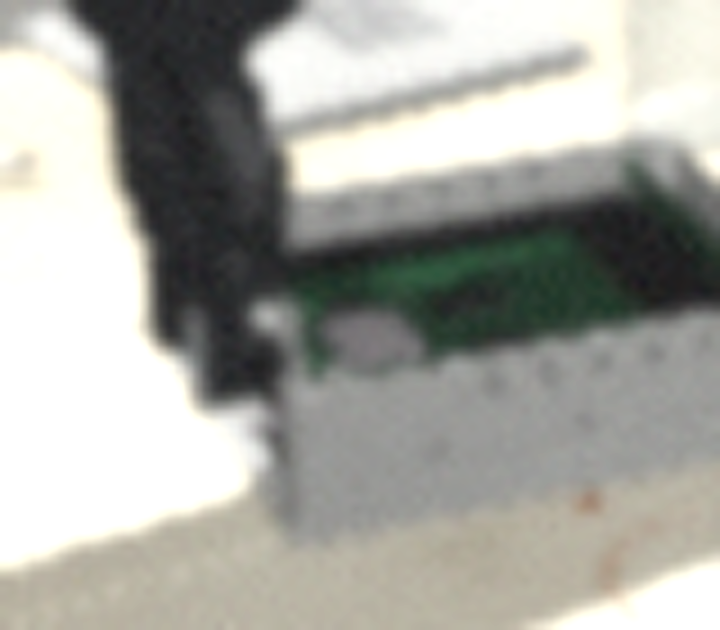

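```bash
python3 -m handwheel '[[0.3,0,0,0,0,0],[0.6,0,0,0,0,0],[0.6,0,0,0,0,0],[0,0,-1,0,0,0],[0,0,-1,0,0,0],[0.5,0,-1,0,0,0],[0.5,1,-1,0,0,0],[0,1,-1,0,0,0]]' | grep -E "pos|forc"
python3 -m handwheel '[[0,1,-0.5,0,0,0],[0,1,0,0,0,0],[0,1,0,0,0,0],[0,1,0,0,0,0],[0,1,0,0,0,0],[0,1,0,0,0,0]]' | grep -E "pos|forc"
python3 - <<'E'
from h import *
g=bot.grab_frame('side');f=bot.grab_frame('top')
save(f,'t27f');save(g,'s27f')
for im,(x0,y0,x1,y1),k,n in ((f['pixels'],(265,200,320,230),14,'z3'),(g['pixels'],(275,203,305,235),16,'z4')):
    cv2.imwrite('pics/%s.png'%n,cv2.convertScaleAbs(cv2.resize(np.ascontiguousarray(im[y0:y1,x0:x1]),None,fx=k,fy=k,interpolation=cv2.INTER_CUBIC),alpha=2 if k==14 else 1.6))
E
```

```text
position: [0.4606, 0.1234, 0.1242]
force: [-0.3, -0.3, -1.0]
position: [0.4841, 0.2723, 0.1358]
force: [-0.1, -0.0, -0.6]
```

View pics/z3.png

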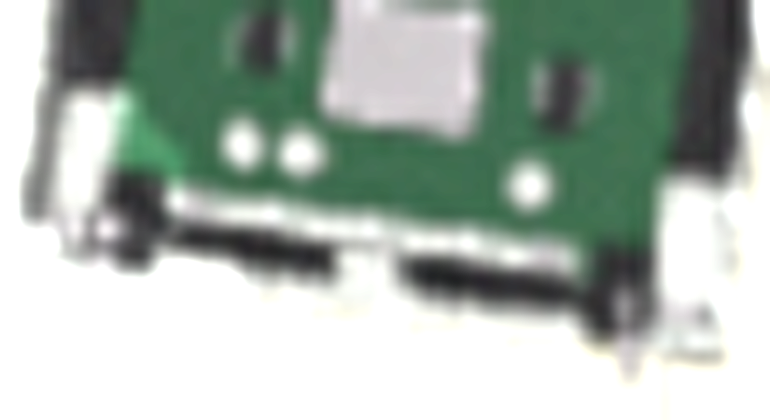

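View pics/z4.png

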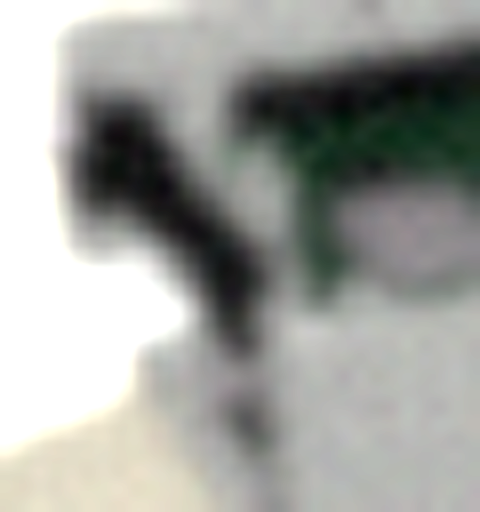

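View pics/s27f.png

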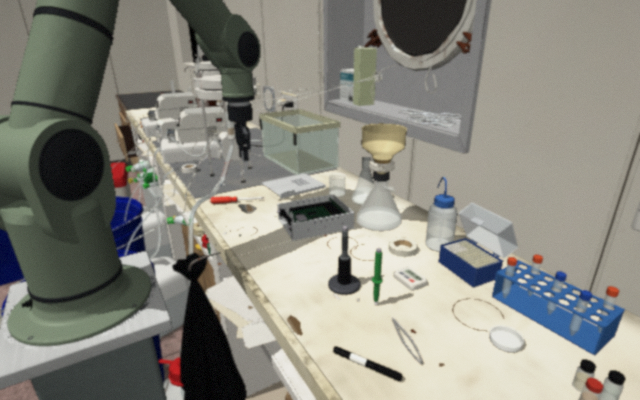

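```bash
python3 - <<'E'
from h import *
s=bot.observe(); print(s['clock'],s['force']); print(bot.job_done())
E
```

```text
40.4 [ 0.03244273 -0.88377737 -0.06810373]
the job is handed in; nothing more can be done
None
```

I completed every step and handed the job in at 40.4 s of the 70 s allowed; no verdict was reported.

- **Drawing the nib:** I drew it along the contact row from left to right at about 3 cm/s. It ran from about +39.6 mm to −39.5 mm along the row. The press force of 1.5–2 N means the nib was pushed in about 4 mm.
- **Pen:** It is back upright in its stand. The last side picture shows it standing there, and an earlier check matched its original position to within a pixel.
- **Card:** I pushed it in until the levers met the flanges, with a peak push of about 20 N. The push-in limit was 20 N. In the last look from above, the whole contact row is hidden under the connector, so the card looks fully home. I could not measure the last 2 mm directly.
- **Levers:** I shut the left one first, then the right. That left the right one about 0.1 rad open, close to the 0.12 limit. I then pressed both together at about 30 N, and they now look about 0.03–0.04 rad from shut.
- **Surroundings:** The final view shows the arm clear and the bystanders and green look-alike where they were.

**One disagreement:** the reported tool point was about 31–34 mm below the fingertips as seen in the pictures. I worked from the pictures, and the contacts and forces agreed with them.

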